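# Register and pin chocolate moulds on a vibrating table

## Task

Run one cycle of the vibrating table: slide every chocolate mould on it fully home in its own bay, flat on the bed, far end flush against the back fence and long side flush against the side rib, and lock each by standing a steel pin from the rack upright, fully down, in the bore just in front of it. With all the moulds home and locked, press the start button down and let go. Then put all the pins back in the rack, upright and fully down in its bores, with the moulds still home; leave the cake ring and the jar alone.

Things in the scene. Friction and masses are not known exactly. Their poses are not given: they have to be found in the camera images.
- bed: the vibrating table: fixed aluminium slab 300 mm (its x, away from the robot) x 410 mm (its y) x 40 mm high, turned up to 7 degrees; origin at the centre of its underside. Dark back fence 20 mm high along its y, face at bed x = +100 mm. Three dark side ribs along bed x from -60 to +100 mm, meeting the fence; their stop faces look to bed -y, at bed y = -80, +55, +190 mm (bays 1, 2, 3)
- start (a joint): the black start button, spring loaded, 32 mm across, on the near right part of the vibrating table: 0 up, 0.006 (m) fully pressed down, which takes 5 N; it counts as pressed beyond 0.004
- start_top (a point): centre of the top of the start button; press straight down
- bay1_corner (a point): corner of bay 1, at the height of the bed's top: where the face of its rib meets the face of the back fence; axes as the bed's. The rib is 12 mm thick and 15 mm high; the bay is the space on its -y side, up to the next rib
- bay1_bore (a point): centre of the mouth, in the bed's top, of bay 1's upright bore: 22.5 mm wide, 25 mm deep, 122 mm in front of the fence face and 25 mm to the -y side of the rib face. A pin in it stands 2 mm in front of the near end of a mould that is fully home
- mould1_center (a point): centre (half-way up) of the white mould of bay 1 (None if absent): a loose block 110 mm (its x) x 50 mm (its y) x 34 mm high, about 0.25 kg, three shallow square cavities on top; it lies in its bay, off the stops and askew; fully home its centre lies 55 mm in front of the fence face, 25 mm beside the rib face
- bay2_corner (a point): corner of bay 2, at the height of the bed's top: where the face of its rib meets the face of the back fence; axes as the bed's. The rib is 12 mm thick and 15 mm high; the bay is the space on its -y side, up to the next rib
- bay2_bore (a point): centre of the mouth, in the bed's top, of bay 2's upright bore: 22.5 mm wide, 25 mm deep, 122 mm in front of the fence face and 25 mm to the -y side of the rib face. A pin in it stands 2 mm in front of the near end of a mould that is fully home
- mould2_center (a point): centre (half-way up) of the white mould of bay 2 (None if absent): a loose block 110 mm (its x) x 50 mm (its y) x 34 mm high, about 0.25 kg, three shallow square cavities on top; it lies in its bay, off the stops and askew; fully home its centre lies 55 mm in front of the fence face, 25 mm beside the rib face
- bay3_corner (a point): corner of bay 3, at the height of the bed's top: where the face of its rib meets the face of the back fence; axes as the bed's. The rib is 12 mm thick and 15 mm high; the bay is the space on its -y side, up to the next rib
- bay3_bore (a point): centre of the mouth, in the bed's top, of bay 3's upright bore: 22.5 mm wide, 25 mm deep, 122 mm in front of the fence face and 25 mm to the -y side of the rib face. A pin in it stands 2 mm in front of the near end of a mould that is fully home
- mould3_center (a point): centre (half-way up) of the white mould of bay 3 (None if absent): a loose block 110 mm (its x) x 50 mm (its y) x 34 mm high, about 0.25 kg, three shallow square cavities on top; it lies in its bay, off the stops and askew; fully home its centre lies 55 mm in front of the fence face, 25 mm beside the rib face
- pin1_center (a point): centre (half-way up) of a loose plain round steel pin, 20 mm thick, 100 mm long, about 0.12 kg, foot chamfered; it stands upright in the rack, 25 mm deep in a bore, with 75 mm showing. The three pins are alike
- pin2_center (a point): centre (half-way up) of a loose plain round steel pin, 20 mm thick, 100 mm long, about 0.12 kg, foot chamfered; it stands upright in the rack, 25 mm deep in a bore, with 75 mm showing. The three pins are alike
- pin3_center (a point): centre (half-way up) of a loose plain round steel pin, 20 mm thick, 100 mm long, about 0.12 kg, foot chamfered; it stands upright in the rack, 25 mm deep in a bore, with 75 mm showing. The three pins are alike
- rack: pin rack: fixed white plastic block 200 mm (its x) x 60 mm (its y) x 35 mm high, beside the bed on its left or right; origin at the centre of its underside; three bores 22.5 mm wide and 25 mm deep at x = -65, 0 and +65 mm, y = 0
- cake_ring: bystander: thin steel cake ring 90 mm across, 45 mm high; origin at the centre of its underside
- jar: bystander: amber glass jar 70 mm across, 100 mm high; origin at the centre of its underside
- scale: bystander: fixed white kitchen scale 150 x 120 x 36 mm on the other side of the bed from the rack; origin at the centre of its underside
Not all that is in view belongs to the job. What is shaped like the part that bears mould1_center but red is not meant.

How it is judged:
On the way, in this order (a step that is already met when the one before it is completed fails the run):
1. every mould present is home against fence and rib and locked by a seated pin (x of mould1_center in the frame of bed between 0.041 and 0.049 m and y of mould1_center in the frame of bed between -0.109 and -0.101 m and z of each of mould1_center, mould2_center, mould3_center in the frame of bed below 0.061 m and angle between the x axis of each of mould1_center, mould2_center, mould3_center and the x axis of bed, either way round below 0.05 rad and ((horizontal distance between pin1_center and mould1_center below 0.075 m and z of pin1_center in the frame of bed below 0.07 m and angle between pin1_center's own z axis and vertical below 0.12 rad) or (horizontal distance between pin2_center and mould1_center below 0.075 m and z of pin2_center in the frame of bed below 0.07 m and angle between pin2_center's own z axis and vertical below 0.12 rad) or (horizontal distance between pin3_center and mould1_center below 0.075 m and z of pin3_center in the frame of bed below 0.07 m and angle between pin3_center's own z axis and vertical below 0.12 rad)) and x of mould2_center in the frame of bed between 0.041 and 0.049 m and y of mould2_center in the frame of bed between 0.026 and 0.034 m and ((horizontal distance between pin1_center and mould2_center below 0.075 m and z of pin1_center in the frame of bed below 0.07 m and angle between pin1_center's own z axis and vertical below 0.12 rad) or (horizontal distance between pin2_center and mould2_center below 0.075 m and z of pin2_center in the frame of bed below 0.07 m and angle between pin2_center's own z axis and vertical below 0.12 rad) or (horizontal distance between pin3_center and mould2_center below 0.075 m and z of pin3_center in the frame of bed below 0.07 m and angle between pin3_center's own z axis and vertical below 0.12 rad)) and x of mould3_center in the frame of bed between 0.041 and 0.049 m and y of mould3_center in the frame of bed between 0.161 and 0.169 m and ((horizontal distance between pin1_center and mould3_center below 0.075 m and z of pin1_center in the frame of bed below 0.07 m and angle between pin1_center's own z axis and vertical below 0.12 rad) or (horizontal distance between pin2_center and mould3_center below 0.075 m and z of pin2_center in the frame of bed below 0.07 m and angle between pin2_center's own z axis and vertical below 0.12 rad) or (horizontal distance between pin3_center and mould3_center below 0.075 m and z of pin3_center in the frame of bed below 0.07 m and angle between pin3_center's own z axis and vertical below 0.12 rad))), for 0.2 s.
2. then the start button is pressed while every mould is home and locked (all of step 1 and value of joint start above 0.004 m), for 0.05 s.
At the end, for the whole second after the job is handed in: Every mould present lies flat in its bay, centre within 4 mm of fully home along both bed axes, square within 0.05 rad; all three pins stand upright (within 0.12 rad) in the bores of the rack, feet within 6 mm of the floor; the start button is up again; moulds and pins at rest (x of mould1_center in the frame of bed between 0.041 and 0.049 m and y of mould1_center in the frame of bed between -0.109 and -0.101 m and z of each of mould1_center, mould2_center, mould3_center in the frame of bed below 0.061 m and angle between the x axis of each of mould1_center, mould2_center, mould3_center and the x axis of bed, either way round below 0.05 rad and x of mould2_center in the frame of bed between 0.041 and 0.049 m and y of mould2_center in the frame of bed between 0.026 and 0.034 m and x of mould3_center in the frame of bed between 0.041 and 0.049 m and y of mould3_center in the frame of bed between 0.161 and 0.169 m and z of each of pin1_center, pin2_center, pin3_center in the frame of rack below 0.066 m and x of pin1_center in the frame of rack between -0.075 and 0.075 m and y of pin1_center in the frame of rack between -0.008 and 0.008 m and angle between each of pin1_center, pin2_center, pin3_center's own z axis and vertical below 0.12 rad and x of pin2_center in the frame of rack between -0.075 and 0.075 m and y of pin2_center in the frame of rack between -0.008 and 0.008 m and x of pin3_center in the frame of rack between -0.075 and 0.075 m and y of pin3_center in the frame of rack between -0.008 and 0.008 m and value of joint start below 0.002 m and linear speed of each of mould1, mould2, mould3, pin1, pin2, pin3 below 0.02 m/s); the robot touches nothing.
It fails at once if the steel cake ring is pushed more than 30 mm or knocked over (distance of cake_ring from where it was at the start of the episode above 0.03 m or angle between cake_ring's own z axis and vertical above 0.5 rad).
It fails at once if the jar is pushed more than 30 mm or knocked over (distance of jar from where it was at the start of the episode above 0.03 m or angle between jar's own z axis and vertical above 0.5 rad).
Of mould1, mould2, mould3 only 2 to 3 are there at a start; the rules pass over those that are not, and their reading is None.
At some moment in a run one of mould1, mould2, mould3 may be knocked a few centimetres aside while the robot is not near it.
It also fails if it takes over 210 s, if anything falls off the work surface, if the arm or the gripper's body presses on something with over 40 N, if the wrist force passes 120 N, or if a joint passes its speed limit or range.

## Robot

A 6-joint arm with a two-finger parallel gripper is mounted at the origin on the work surface. World frame = base frame: x ahead of the robot, y to its left, z up, the work surface at z = 0. Lengths are in m, angles in rad, forces in N, time in s.
With the tool pointing down it reaches from about 0.35 to 0.875 m from the base axis. Payload 4.2 kg.
Tool frame: the origin (TCP) lies midway between the tips of the shut fingers; the grasp point (between the pads) lies 19 mm behind it; z points along the fingers, y is the line along which they close (so a half turn about z gives the same grasp; the last joint's range is limited). The gripper opens to 87 mm and grips with 3 to 60 N. Pads are 19 mm wide; open, the fingers measure 117 mm over their backs; the gripper's body (75 mm by 190 mm) begins 51 mm behind the grasp point.
Start: joints at [1.609, 0.385, 0.008, 0, -1.194, -0.259], TCP at [0.137, 0.61, 0.188] pointing down, gripper open.
Joint ranges: [-3.14, 3.14], [-1.21, 2.06], [-1.07, 1.41], [-3.16, 2.05], [-2.99, -0.16], [-3.1, 3.1]. Speed limits (rad/s): [2.79, 2.79, 3.14, 3.14, 3.14, 3.14].

## Interface

Orientations are given as a unit quaternion [x, y, z, w].
In Python, from station import ctrl, eyes gives the robot as it stands.
- The arm moves only by the tool drive_tool, never from a script. Its argument "plan" is a list of rows, each an object with "offset": the shift along the world's x, y, z in m, a list of three; "turn": the turn about the world's z in degrees; "jaw": the closure, from 0 (fully open) to 1 (shut). In form: [{"offset": [x, y, z], "turn": turn, "jaw": jaw}, ...]. A call has exactly 8 rows; each row is the pose to reach, as a shift and turn from the pose commanded when the call began; what a row does not reach only later rows make up. A row lasts 1/12 s, in which the tool goes at most 41.7 mm and 7.16 degrees, less where a joint would pass 70% of its speed; a pose out of reach is approached as far as the arm can. A call with a gripper value outside its range is refused whole. The fingers move at their own pace and stop on an object; "newtons" is the grip in N (left out, the last holds). Time passes only in rows, so rows that repeat a pose let the fingers close, or fill a call up. It gives the time, the measured TCP pose, the force and the opening at its end, in the units of the state.
- ctrl.get_obs(): the state, without advancing time (a new reading comes with each control period).
- eyes.camera(name): name is "scene" or "top" or "wrist"; returns (picture, depth): 480x640x3 uint8, blue, green, red; 480x640 float32, m along the optical axis (not along the pixel's ray), 0 where there is no reading.
- eyes.camera_model(name): a dict with "fovy" (degrees; the focal length in pixels is half the picture's height over the tangent of half this angle, whatever the lens; pixels are square), "cx", "cy" (the principal point, pixels), "T" (4x4, takes a point from camera to world coordinates); the wrist camera has in their place "tool_from_camera" (4x4, takes a point from camera to tool coordinates, whose origin is the TCP and whose axes are the flange's). Camera axes: x right, y up, looking along -z (the intrinsics and any distortion apply to the point x, -y, -z); pixel columns grow to the right and rows downward; lengths in m; the calibration is good to about 2 mm. A picture is of the moment at which its call begins: read the wrist's pose just before it. camera_model takes no time and is no camera call.
- ctrl.finish_job(): hands the job in, once; it reports no verdict.
The state is a dict: "time": time; "joints": joint angles; "qd": joint speeds; "tau": joint torques, N m; "position": TCP position; "orientation": TCP orientation; "force": force on the tool from outside, world axes, zero at the start; "wrist_torque": the same for the moment, N m; "grip_width": finger opening in m.
Only numpy, scipy, OpenCV 4.12 (cv2) and the standard library are available. Lean on these libraries where they do the work, as an engineer would, in place of code of your own. Each camera call takes 0.05 s, during which the arm holds its last target. There are 200 camera calls.

## Working session

There is one attempt and no reset: what is moved stays moved. The work goes in short steps, Python scripts to look and compute and a tool call to move; the robot and the scene stay as the last step left them, time stands still between calls to the robot, and variables do not carry over. Pictures are saved under pics/ and viewed, on a budget of 14 in all, crops included, one or two more only if the job needs it, and the job is handed in when it is done.

Besides the shell and the picture viewer there is one more tool, called after ">>>" as a command line: name --argument value ..., lists and objects as JSON in quotes. drive_tool: Moves the arm, as the interface text tells. Its arguments: {"type":"object","properties":{"plan":{"type":"array"},"newtons":{"type":"number"}},"required":["plan"]}

```bash
ls; mkdir -p pics; cat > h.py <<'E'
import numpy as np, cv2
from station import ctrl, eyes
from scipy.spatial.transform import Rotation as R
def cam(name):
    o=ctrl.get_obs(); m=eyes.camera_model(name); img,d=eyes.camera(name)
    if name=='wrist':
        T=np.eye(4);T[:3,:3]=R.from_quat(o['orientation']).as_matrix();T[:3,3]=o['position']
        T=T@np.array(m['tool_from_camera'])
    else: T=np.array(m['T'])
    return img,d,m,T
def pts(uv,m,T,z=None,depth=None):
    uv=np.atleast_2d(np.array(uv,float)); f=240/np.tan(np.radians(m['fovy'])/2)
    c=np.stack([(uv[:,0]-m['cx'])/f,-(uv[:,1]-m['cy'])/f,-np.ones(len(uv))],1)
    if depth is not None: return (c*np.atleast_1d(depth)[:,None])@T[:3,:3].T+T[:3,3]
    r=c@T[:3,:3].T; t=(z-T[2,3])/r[:,2]; return T[:3,3]+r*t[:,None]
def cloud(d,m,T):
    v,u=np.mgrid[:480,:640]; P=pts(np.stack([u.ravel(),v.ravel()],1),m,T,depth=d.ravel()).reshape(480,640,3); P[d==0]=np.nan; return P
E
python3 - <<'E'
from h import *
print(ctrl.get_obs())
for n in ['scene','top']:
    i,d,m,T=cam(n); print(n,{k:v for k,v in m.items()})
    cv2.imwrite(f'pics/{n}0.png',i); np.savez(f'{n}0.npz',i=i,d=d,T=T)
print(eyes.camera_model('wrist'))
E
```

```text
pics
{'time': 0.0, 'joints': array([ 1.60858277e+00,  3.85564450e-01,  6.62478572e-03, -4.97046279e-04,
       -1.19400287e+00, -2.58580267e-01]), 'qd': array([-0.00024746, -0.00051297, -0.00098568,  0.0008787 ,  0.00034927,
        0.00017967]), 'tau': array([ 9.67636151e-04, -3.90665996e+01,  1.87401885e+01,  4.21989843e+00,
        1.09033185e-02, -1.95314728e-04]), 'position': array([0.13672747, 0.60916502, 0.18735481]), 'orientation': array([ 9.93901743e-01, -1.10263867e-01, -7.00248209e-05,  1.09544551e-03]), 'force': array([ 0.32177463,  0.75065456, -0.47457533]), 'wrist_torque': array([0.00823359, 0.03270615, 0.0135405 ]), 'grip_width': 0.0867268049142156}
scene {'fovy': 57.171377750135264, 'cx': 319.35851851490213, 'cy': 240.91537709229388, 'T': array([[ 0.8762175 , -0.4248907 ,  0.22740006,  0.68463478],
       [ 0.4818541 ,  0.7648813 , -0.42751985, -0.39850233],
       [ 0.00771515,  0.48417403,  0.87493771,  0.84962979],
       [ 0.        ,  0.        ,  0.        ,  1.        ]])}
top {'fovy': 54.69385068209679, 'cx': 318.9032415524723, 'cy': 238.15757641749823, 'T': array([[ 0.02643826,  0.98088698, -0.19277382,  0.24906659],
       [-0.99960794,  0.02771934,  0.00395098,  0.00941696],
       [ 0.00921903,  0.19259378,  0.98123526,  1.24063558],
       [ 0.        ,  0.        ,  0.        ,  1.        ]])}
{'fovy': 59.88147898232729, 'cx': 318.9378400696382, 'cy': 237.81720983557136, 'tool_from_camera': array([[-1.27935148e-03,  9.69744900e-01,  2.44117170e-01,
         6.73953662e-02],
       [ 9.99998138e-01,  1.59335022e-03, -1.08879743e-03,
        -6.46352778e-04],
       [-1.44481990e-03,  2.44115322e-01, -9.69745132e-01,
        -1.97474994e-01],
       [ 0.00000000e+00,  0.00000000e+00,  0.00000000e+00,
         1.00000000e+00]])}
```

View pics/scene0.png

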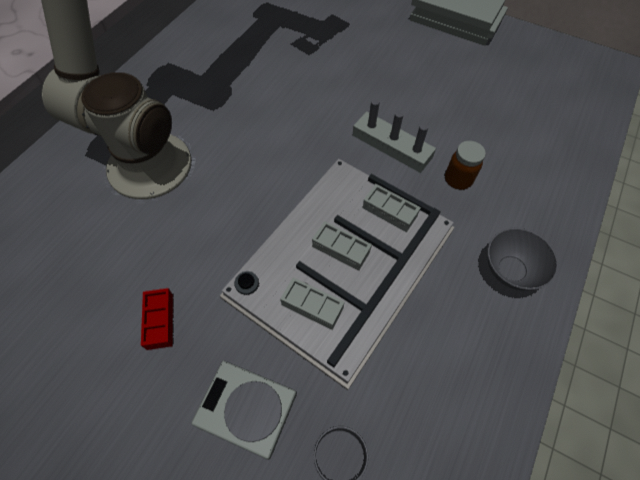

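View pics/top0.png

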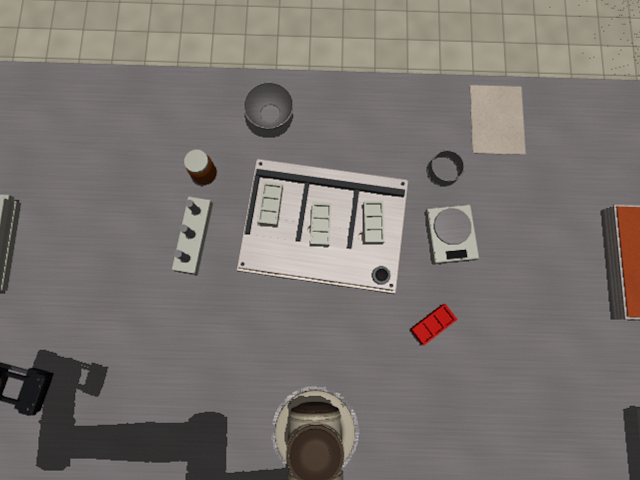

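The pictures show three moulds (top view about (270,205), (320,225), (373,222)), the rack on the left (192,237) with three pins, and the button at (381,275). The jar at (200,167) and the cake ring at (446,168) are both close to the work. The bowl and the red mould are not part of the job.

```bash
cat > meas.py <<'E'
from h import *
def rect(P):
    h=cv2.convexHull((P[:,:2]*1000).astype(np.float32)); return cv2.minAreaRect(h)
for n in ['top','scene']:
    S=np.load(n+'0.npz'); m=eyes.camera_model(n); P=cloud(S['d'],m,S['T']); z=P[...,2]
    print(n)
    for nm,lo,hi,win,a in [('bedtop',.033,.05,(.3,.9,-.4,.4),2000),('mould',.066,.09,(.3,.9,-.4,.4),100),('fence',.052,.066,(.3,.9,-.4,.4),100),('pin',.095,.125,(.3,.9,-.4,.4),15),('rackscale',.026,.045,(.3,.9,-.6,.6),1000),('floor',-.01,.01,(.3,.9,-.6,.6),1e4)]:
        M=(z>lo)&(z<hi)&(P[...,0]>win[0])&(P[...,0]<win[1])&(P[...,1]>win[2])&(P[...,1]<win[3])
        k,L,st,c=cv2.connectedComponentsWithStats(M.astype(np.uint8),connectivity=4)
        for j in range(1,k):
            if st[j,4]<a: continue
            Q=P[L==j]; r=rect(Q); print(nm,st[j,4],np.round(c[j]),'mean',np.round(np.median(Q,0),4),'rect',np.round(r[0],1),np.round(r[1],1),round(r[2],2))
E
python3 meas.py
```

```text
top
bedtop 10788 [323. 237.] mean [ 0.4738 -0.011   0.04  ] rect [507.2  -4.5] [410.7 260.5] 83.32
mould 159 [202. 170.] mean [0.6465 0.3112 0.0738] rect [656.2 322.4] [41.4 67.5] 33.76
mould 388 [269. 203.] mean [0.5678 0.1367 0.0733] rect [568.7 136.5] [ 51.1 111.9] 84.93
mould 383 [373. 222.] mean [ 0.5268 -0.1339  0.0733] rect [ 527.1 -134.9] [109.8  50.6] 1.93
mould 371 [320. 223.] mean [0.5191 0.0041 0.0738] rect [518.4   2.7] [ 49.9 111.6] 88.59
fence 158 [256. 111.] mean [0.8224 0.2055 0.0585] rect [828.3 174.8] [139.4  77.5] 49.16
fence 1701 [318. 194.] mean [0.6198 0.0247 0.0575] rect [555.6  -8.6] [401.8 177.8] 83.15
fence 130 [271. 190.] mean [0.606  0.1343 0.0618] rect [606. 134.] [38.8 24.8] 83.48
fence 137 [269. 203.] mean [0.5712 0.1381 0.0623] rect [571.  136.8] [38.5 27. ] 85.98
fence 135 [373. 208.] mean [ 0.5651 -0.1351  0.0618] rect [ 564.6 -135. ] [24.4 38.1] 4.41
fence 140 [321. 210.] mean [0.5557 0.0011 0.0619] rect [554.5   2.4] [25.3 39.3] 0.83
fence 141 [267. 216.] mean [0.5364 0.1413 0.062 ] rect [536.8 140.4] [39.1 25.2] 83.43
fence 151 [373. 221.] mean [
[... 3244 characters left out ...]
n [0.4282 0.3468 0.1088] rect [427.3 350.4] [18.9 19.4] 87.28
pin 85 [398. 116.] mean [0.4919 0.3382 0.1099] rect [491.8 341.4] [19.8 19.6] 34.31
pin 92 [423. 129.] mean [0.5558 0.3289 0.1098] rect [554.6 333.1] [18.2 20.8] 31.15
pin 507 [471. 151.] mean [0.6726 0.3256 0.101 ] rect [672.6 327.9] [60.8 60.3] 55.17
rackscale 1525 [394. 139.] mean [0.4996 0.333  0.0359] rect [491.1 343.2] [ 67.  200.9] 82.58
rackscale 17925 [334. 268.] mean [ 0.5215 -0.0457  0.0409] rect [530.8  -7.6] [411.8 301.1] 83.32
rackscale 5916 [244. 408.] mean [ 0.5196 -0.3567  0.0311] rect [ 515.8 -353.6] [149.5 119.7] 7.12
floor 81982 [358. 311.] mean [ 0.6393 -0.1281  0.001 ] rect [6.e+02 1.e-01] [ 600.  1199.8] 0.0
```

>>> drive_tool --plan '[{"offset": [0.02, -0.035, 0.01], "turn": 1, "jaw": 0}, {"offset": [0.04, -0.07, 0.02], "turn": 2, "jaw": 0}, {"offset": [0.06, -0.1, 0.03], "turn": 3, "jaw": 0}, {"offset": [0.08, -0.13, 0.04], "turn": 4, "jaw": 0}, {"offset": [0.1, -0.16, 0.05], "turn": 5, "jaw": 0}, {"offset": [0.12, -0.19, 0.06], "turn": 6, "jaw": 0}, {"offset": [0.14, -0.22, 0.06], "turn": 6, "jaw": 0}, {"offset": [0.16, -0.25, 0.06], "turn": 6, "jaw": 0}]'

```text
time: 0.77
position: [0.2974, 0.3583, 0.249]
orientation: [0.998, -0.058, 0.0, -0.001]
force: [1.0, 0.3, 0.2]
grip_width: 0.0873
```

>>> drive_tool --plan '[{"offset": [0.025, -0.033, 0.0], "turn": 0, "jaw": 0}, {"offset": [0.05, -0.066, 0.0], "turn": 0, "jaw": 0}, {"offset": [0.075, -0.1, 0.0], "turn": 0, "jaw": 0}, {"offset": [0.1, -0.13, 0.01], "turn": 0, "jaw": 0}, {"offset": [0.125, -0.16, 0.01], "turn": 0, "jaw": 0}, {"offset": [0.15, -0.19, 0.01], "turn": 0, "jaw": 0}, {"offset": [0.175, -0.22, 0.02], "turn": 0, "jaw": 0}, {"offset": [0.195, -0.25, 0.02], "turn": 0, "jaw": 0}]'

```text
time: 1.43
position: [0.4937, 0.1081, 0.2696]
orientation: [0.998, -0.058, 0.001, -0.0]
force: [0.4, 0.1, 0.6]
grip_width: 0.0868
```

>>> drive_tool --plan '[{"offset": [0.03, -0.03, 0.0], "turn": 0, "jaw": 0}, {"offset": [0.058, -0.06, 0.0], "turn": 0, "jaw": 0}, {"offset": [0.058, -0.09, 0.0], "turn": 0, "jaw": 0}, {"offset": [0.058, -0.11, 0.0], "turn": 0, "jaw": 0}, {"offset": [0.058, -0.11, 0.0], "turn": 0, "jaw": 0}, {"offset": [0.058, -0.11, 0.0], "turn": 0, "jaw": 0}, {"offset": [0.058, -0.11, 0.0], "turn": 0, "jaw": 0}, {"offset": [0.058, -0.11, 0.0], "turn": 0, "jaw": 0}]'

```text
time: 2.1
position: [0.5497, 0.0007, 0.2684]
orientation: [0.998, -0.057, -0.0, -0.0]
force: [-0.3, 0.8, 0.2]
grip_width: 0.0871
```

```bash
python3 - <<'E'
from h import *
o=ctrl.get_obs(); print(o['time'],o['position'],R.from_quat(o['orientation']).as_matrix()[:,0],o['force'])
i,d,m,T=cam('wrist'); cv2.imwrite('pics/w1.png',i); np.savez('w1.npz',i=i,d=d,T=T)
P=cloud(d,m,T);z=P[...,2]
def rect(P): return cv2.minAreaRect(cv2.convexHull((P[:,:2]*1000).astype(np.float32)))
for nm,lo,hi,a in [('mould',.066,.09,300),('fence',.05,.066,600),('bed',.03,.048,3000),('pin',.095,.125,30)]:
    M=((z>lo)&(z<hi)).astype(np.uint8); k,L,st,c=cv2.connectedComponentsWithStats(M,connectivity=4)
    for j in range(1,k):
        if st[j,4]<a: continue
        Q=P[L==j]; r=rect(Q); print(nm,st[j,4],np.round(c[j]),np.round(np.median(Q,0),4),np.round(r[0],1),np.round(r[1],1),round(r[2],2))
E
```

```text
2.1 [0.54968693 0.00072354 0.26842934] [ 9.93412957e-01 -1.14589245e-01 -4.77000296e-05] [-0.30824857  0.7965943   0.1774345 ]
mould 3276 [176. 196.] [0.5746 0.1347 0.0747] [573.  134.2] [ 51.1 110.4] 84.63
mould 3341 [465. 206.] [ 0.5334 -0.1375  0.0751] [ 532.  -137.2] [110.3  51.1] 1.92
mould 2740 [322. 231.] [0.5247 0.0008 0.075 ] [522.7   0.7] [ 50.  110.6] 88.58
fence 14335 [302. 147.] [0.6234 0.0343 0.0599] [559.2 -10.7] [403.1 176.1] 83.34
fence 1136 [173. 160.] [0.6077 0.1336 0.063 ] [607.5 133. ] [37.7 26.9] 84.91
fence 1088 [461. 171.] [ 0.5658 -0.1384  0.0634] [ 565.7 -137.9] [26.1 37.5] 1.83
fence 1090 [319. 197.] [ 5.565e-01 -2.000e-04  6.320e-02] [ 5.565e+02 -2.000e-01] [40.1 25.8] 89.05
fence 1069 [177. 197.] [0.5727 0.1366 0.063 ] [572.7 136.4] [37.3 26.9] 84.67
fence 1023 [464. 207.] [ 0.5309 -0.1394  0.0634] [ 530.7 -139.1] [26.3 37.7] 2.01
fence 1040 [322. 232.] [0.5214 0.0007 0.0633] [521.4   0.8] [40.1 26. ] 88.4
fence 940 [181. 232.] [0.5376 0.1399 0.063 ] [537.6 139.4] [37.4 25.2] 84.3
fence 889 [466. 241.] [ 0.4957 -0.1405  0.0635] [ 495.7 -140.2] [24.4 37.4] 2.28
fence 912 [325. 266.] [0.4862 0.0017 0.0633] [486.4   1.6] [40.2 24.4] 88.42
bed 15320 [331.  79.] [ 0.6647 -0.0243  0.0411] [664.6 -24. ] [410.9  32.1] 83.34
bed 44774 [341. 203.] [ 0.547  -0.0303  0.0412] [534.8  -9.1] [411.2 193.8] 83.31
```

View pics/w1.png

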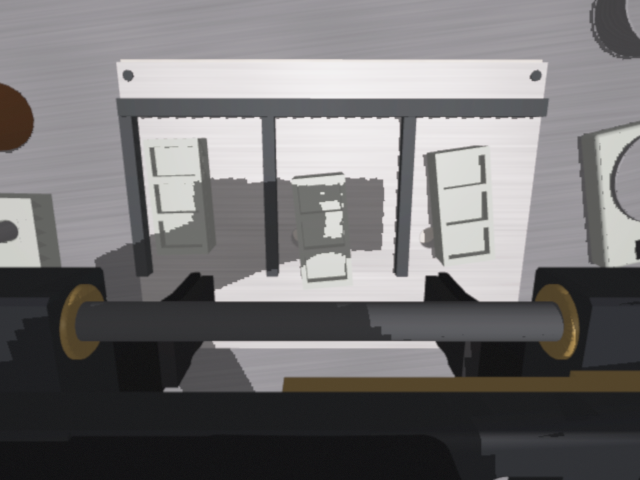

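Depth agrees to about 1 mm here. The bed yaw is −6.7° with its centre near (0.531, −0.008), so I'll grip mould 3 (left) and drag it home.

>>> drive_tool --plan '[{"offset": [0.005, 0.033, -0.02], "turn": 0, "jaw": 0}, {"offset": [0.01, 0.066, -0.04], "turn": 1, "jaw": 0}, {"offset": [0.016, 0.1, -0.06], "turn": 1, "jaw": 0}, {"offset": [0.023, 0.133, -0.08], "turn": 1, "jaw": 0}, {"offset": [0.023, 0.133, -0.11], "turn": 1, "jaw": 0}, {"offset": [0.023, 0.133, -0.15], "turn": 1, "jaw": 0}, {"offset": [0.023, 0.133, -0.185], "turn": 1, "jaw": 0}, {"offset": [0.023, 0.133, -0.209], "turn": 1, "jaw": 0}]'

```text
time: 2.82
position: [0.5705, 0.1337, 0.0561]
orientation: [0.999, -0.048, -0.002, 0.001]
force: [0.5, -0.1, -0.4]
grip_width: 0.0869
```

>>> drive_tool --plan '[{"offset": [0, 0, 0], "turn": 0, "jaw": 0}, {"offset": [0, 0, 0], "turn": 0, "jaw": 1}, {"offset": [0, 0, 0], "turn": 0, "jaw": 1}, {"offset": [0, 0, 0], "turn": 0, "jaw": 1}, {"offset": [0, 0, 0], "turn": 0, "jaw": 1}, {"offset": [0, 0, 0], "turn": 0, "jaw": 1}, {"offset": [0, 0, 0], "turn": 0, "jaw": 1}, {"offset": [0, 0, 0], "turn": 0, "jaw": 1}]' --newtons 12

```text
time: 3.48
position: [0.5731, 0.1328, 0.0601]
orientation: [0.999, -0.049, 0.0, -0.0]
force: [0.2, -0.2, -0.3]
grip_width: 0.048
```

>>> drive_tool --plan '[{"offset": [0.004, 0.003, 0], "turn": -0.3, "jaw": 1}, {"offset": [0.008, 0.006, 0], "turn": -0.6, "jaw": 1}, {"offset": [0.012, 0.009, 0], "turn": -1.1, "jaw": 1}, {"offset": [0.015, 0.012, 0], "turn": -1.1, "jaw": 1}, {"offset": [0.018, 0.014, 0], "turn": -1.1, "jaw": 1}, {"offset": [0.018, 0.014, 0], "turn": -1.1, "jaw": 1}, {"offset": [0.018, 0.014, 0], "turn": -1.1, "jaw": 1}, {"offset": [0.018, 0.014, 0], "turn": -1.1, "jaw": 1}]'

```text
time: 4.15
position: [0.5906, 0.1467, 0.0593]
orientation: [0.998, -0.059, -0.0, 0.0]
force: [0.0, 0.0, 0.6]
grip_width: 0.0017
```

>>> drive_tool --plan '[{"offset": [0.002, 0, 0], "turn": 0, "jaw": 1}, {"offset": [0.004, -0.0005, 0], "turn": 0, "jaw": 1}, {"offset": [0.006, -0.001, 0], "turn": 0, "jaw": 1}, {"offset": [0.007, -0.001, 0], "turn": 0, "jaw": 1}, {"offset": [0.008, -0.001, 0], "turn": 0, "jaw": 1}, {"offset": [0.009, -0.001, 0], "turn": 0, "jaw": 1}, {"offset": [0.01, -0.001, 0], "turn": 0, "jaw": 1}, {"offset": [0.01, -0.001, 0], "turn": 0, "jaw": 1}]'

```text
time: 4.82
position: [0.6011, 0.1458, 0.0594]
orientation: [0.998, -0.059, 0.0, -0.0]
force: [-0.1, 0.2, 1.2]
grip_width: 0.0003
```

```bash
python3 - <<'E'
from h import *
i,d,m,T=cam('scene'); c=cv2.resize(i[120:330,280:500],None,fx=2.5,fy=2.5); 
w,dw,mw,Tw=cam('wrist'); w=cv2.resize(w[:270],(600,253)); c=c[:340]
o=np.zeros((600,600,3),np.uint8); o[:340,:550]=c; o[345:598]=w; cv2.imwrite('pics/c2.png',o)
E
```

```text
(no output)
```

View pics/c2.png

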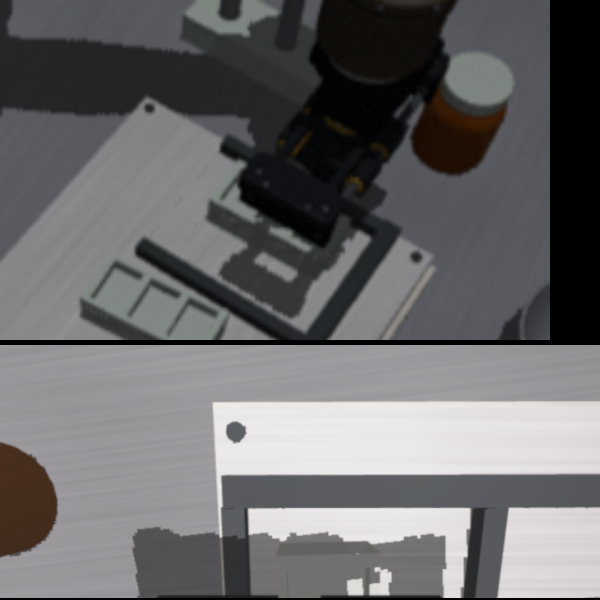

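The jaws slid over the mould's rim: these finger tips sit higher when open. I'll lift, re-measure, and push with shut fingers from the near end and the −y side instead.

>>> drive_tool --plan '[{"offset": [0, 0, 0.03], "turn": 0, "jaw": 1}, {"offset": [-0.02, 0, 0.07], "turn": 0, "jaw": 1}, {"offset": [-0.05, -0.02, 0.1], "turn": 0, "jaw": 1}, {"offset": [-0.08, -0.05, 0.13], "turn": 0, "jaw": 1}, {"offset": [-0.11, -0.08, 0.15], "turn": 0, "jaw": 1}, {"offset": [-0.14, -0.11, 0.17], "turn": 0, "jaw": 1}, {"offset": [-0.17, -0.13, 0.18], "turn": 0, "jaw": 1}, {"offset": [-0.17, -0.13, 0.18], "turn": 0, "jaw": 1}]'

```text
time: 5.58
position: [0.4285, 0.014, 0.2415]
orientation: [0.998, -0.059, 0.001, -0.001]
force: [0.1, 0.4, -0.0]
grip_width: 0.0007
```

```bash
cat > w.py <<'E'
from h import *
import sys
B0=np.array([.531,-.008]); a=np.radians(-6.68); Rb=np.array([[np.cos(a),-np.sin(a)],[np.sin(a),np.cos(a)]])
def tobed(p): return (np.asarray(p)-B0)@Rb
def toworld(p): return np.asarray(p)@Rb.T+B0
def rect(P): return cv2.minAreaRect(cv2.convexHull((P[:,:2]*1000).astype(np.float32)))
def look(cm,save=None):
    o=ctrl.get_obs(); print(round(o['time'],2),o['position'],np.degrees(np.arctan2(*R.from_quat(o['orientation']).as_matrix()[[1,0],0])))
    i,d,m,T=cam(cm)
    if save: cv2.imwrite(f'pics/{save}.png',i); np.savez(save+'.npz',i=i,d=d,T=T)
    P=cloud(d,m,T);z=P[...,2]; b=(P[...,:2]-B0)@Rb
    inb=(abs(b[...,0])<.148)&(abs(b[...,1])<.203)
    for nm,lo,hi,ar in [('mould',.066,.083,150),('bore',.01,.034,25),('fence',.052,.066,600),('pin',.095,.135,30)]:
        M=((z>lo)&(z<hi)&(inb|(nm=='pin'))).astype(np.uint8); k,L,st,c=cv2.connectedComponentsWithStats(M,connectivity=4)
        for j in range(1,k):
            if st[j,4]<ar: continue
            Q=P[L==j]; r=rect(Q); cc=np.array(r[0])/1000; y=(r[2] if r[1][0]>r[1][1] else r[2]-90); 
            print(nm,st[j,4],np.round(c[j]),'z%.4f'%np.median(Q[:,2]),'bed',np.round(tobed(cc)*1000,1),'world',np.round(cc*1000,1),np.round(r[1],1),'relyaw %.1f'%((y+6.68+45)%90-45))
    return i,d,m,T,P
if __name__=='__main__': look(sys.argv[1],sys.argv[2])
E
python3 w.py wrist w2
```

```text
5.58 [0.42849863 0.01403977 0.24154162] -6.789921810269428
mould 3912 [153.  66.] z0.0746 bed [ 19.4 146. ] world [567.3 134.7] [51.3 98.3] relyaw 1.5
mould 4364 [487.  68.] z0.0749 bed [  16.  -128.2] world [ 531.9 -137.2] [109.9  51.3] relyaw 8.4
mould 3715 [322.  93.] z0.0750 bed [-9.   7.5] world [5.229e+02 5.000e-01] [ 50.1 110.3] relyaw 5.3
bore 325 [442. 116.] z0.0183 bed [ -20.7 -108.1] world [ 497.8 -113. ] [15.3 21.6] relyaw 4.0
bore 118 [291. 117.] z0.0186 bed [-21.5  37.5] world [514.   31.7] [ 5.9 18.8] relyaw 4.0
fence 2544 [106.  79.] z0.0557 bed [  6.6 195.2] world [560.2 185.1] [ 14. 131.] relyaw 0.2
fence 1232 [148.  13.] z0.0629 bed [ 59.  149.2] world [606.9 133.3] [37.2 20.7] relyaw -0.3
fence 2291 [261.  78.] z0.0560 bed [ 5.8 60.2] world [543.8  51.2] [ 12.5 130.3] relyaw -0.1
fence 2348 [416.  78.] z0.0562 bed [  5.9 -74.6] world [528.2 -82.8] [ 12.7 129.5] relyaw 0.1
fence 1538 [483.  22.] z0.0633 bed [  51.4 -125.3] world [ 567.5 -138.5] [25.7 36.8] relyaw 8.3
fence 689 [451.  71.] z0.0592 bed [  12.4 -103.5] world [ 531.3 -112.3] [108.7   1.5] relyaw 8.5
fence 1596 [318.  55.] z0.0632 bed [26.3 10.8] world [ 5.584e+02 -3.000e-01] [40.1 26. ] relyaw 5.0
fence 1526 [154.  56.] z0.0630 bed [ 26.3 148.1] world [574.4 136.1] [37.4 26.7] relyaw 0.8
fence 1538 [486.  67.] z0.0634 bed [  16.8 -130.6] world [ 532.5 -139.7] [27.7 37. ] relyaw 8.6
fence 1590 [322.  99.] z0.0632 bed [-8.7  7.5] world [5.232e+02 5.000e-01] [40.2 27.7] relyaw 5.2
fence 1406 [159. 100.] z0.0629 bed [ -8.8 147.4] world [539.4 139.4] [37.  26.5] relyaw 0.9
fence 1406 [488. 110.] z0.0633 bed [ -17.7 -135.8] world [ 497.6 -140.8] [27.1 36.8] relyaw 8.5
fence 1446 [326. 141.] z0.0632 bed [-43.5   4.3] world [488.3   1.4] [40.1 27.1] relyaw 5.3
fence 1857 [505. 220.] z0.0582 bed [-117.1 -165.2] world [ 395.5 -158.4] [46.6 46.4] relyaw -39.1
```

View pics/w2.png

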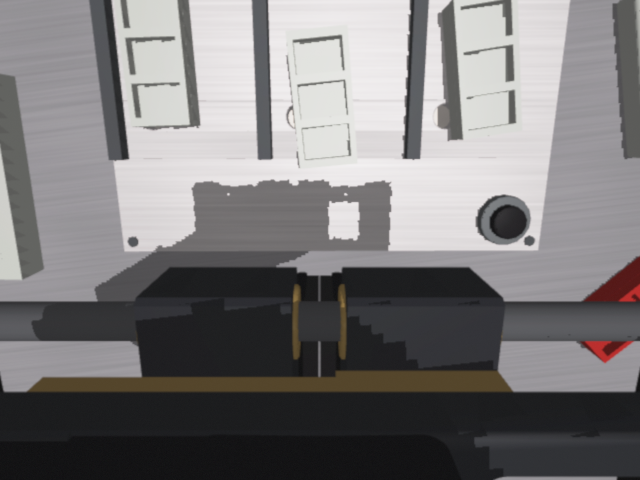

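>>> drive_tool --plan '[{"offset": [0.02, 0.035, 0], "turn": 0, "jaw": 1}, {"offset": [0.035, 0.07, -0.02], "turn": 0, "jaw": 1}, {"offset": [0.05, 0.1, -0.05], "turn": 0, "jaw": 1}, {"offset": [0.06, 0.13, -0.08], "turn": 0, "jaw": 1}, {"offset": [0.06, 0.13, -0.12], "turn": 0, "jaw": 1}, {"offset": [0.06, 0.13, -0.15], "turn": 0, "jaw": 1}, {"offset": [0.06, 0.13, -0.17], "turn": 0, "jaw": 1}, {"offset": [0.06, 0.13, -0.175], "turn": 0, "jaw": 1}]'

```text
time: 6.3
position: [0.488, 0.1446, 0.0603]
orientation: [0.998, -0.059, -0.004, 0.002]
force: [-0.6, -0.3, 0.0]
grip_width: 0.0001
```

>>> drive_tool --plan '[{"offset": [0, 0, -0.002], "turn": 0, "jaw": 1}, {"offset": [0, 0, -0.004], "turn": 0, "jaw": 1}, {"offset": [0, 0, -0.006], "turn": 0, "jaw": 1}, {"offset": [0, 0, -0.009], "turn": 0, "jaw": 1}, {"offset": [0, 0, -0.012], "turn": 0, "jaw": 1}, {"offset": [0, 0, -0.015], "turn": 0, "jaw": 1}, {"offset": [0, 0, -0.016], "turn": 0, "jaw": 1}, {"offset": [0, 0, -0.016], "turn": 0, "jaw": 1}]'

```text
time: 6.97
position: [0.4907, 0.1457, 0.0483]
orientation: [0.998, -0.059, -0.0, 0.0]
force: [-0.4, -0.4, -0.2]
grip_width: 0.001
```

```bash
sed -i 's/B0=np.array(\[.531,-.008\])/B0=np.array([.5309,-.0087])/' w.py; python3 - <<'E'
from h import *
i,d,m,T=cam('scene'); c=cv2.resize(i[90:260,320:520],None,fx=4,fy=3.5); cv2.imwrite('pics/c3.png',c[:600])
E
```

```text
(no output)
```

View pics/c3.png

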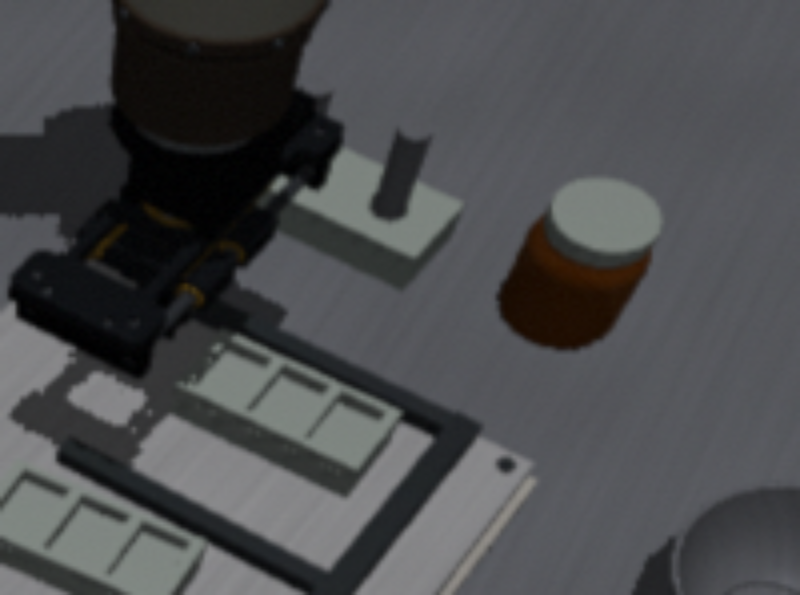

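>>> drive_tool --plan '[{"offset": [0, 0, -0.001], "turn": 0, "jaw": 1}, {"offset": [0, 0, -0.002], "turn": 0, "jaw": 1}, {"offset": [0, 0, -0.003], "turn": 0, "jaw": 1}, {"offset": [0, 0, -0.004], "turn": 0, "jaw": 1}, {"offset": [0, 0, -0.005], "turn": 0, "jaw": 1}, {"offset": [0, 0, -0.006], "turn": 0, "jaw": 1}, {"offset": [0, 0, -0.006], "turn": 0, "jaw": 1}, {"offset": [0, 0, -0.006], "turn": 0, "jaw": 1}]'

```text
time: 7.68
position: [0.4908, 0.1458, 0.0424]
orientation: [0.998, -0.059, -0.0, 0.0]
force: [0.5, -0.0, 0.1]
grip_width: 0.0004
```

>>> drive_tool --plan '[{"offset": [0, 0, -0.0005], "turn": 0, "jaw": 1}, {"offset": [0, 0, -0.001], "turn": 0, "jaw": 1}, {"offset": [0, 0, -0.0015], "turn": 0, "jaw": 1}, {"offset": [0, 0, -0.002], "turn": 0, "jaw": 1}, {"offset": [0, 0, -0.0025], "turn": 0, "jaw": 1}, {"offset": [0, 0, -0.003], "turn": 0, "jaw": 1}, {"offset": [0, 0, -0.0035], "turn": 0, "jaw": 1}, {"offset": [0, 0, -0.0035], "turn": 0, "jaw": 1}]'

```text
time: 8.35
position: [0.4908, 0.1458, 0.0388]
orientation: [0.998, -0.059, -0.0, 0.0]
force: [-0.2, -0.8, -0.2]
grip_width: 0.0005
```

>>> drive_tool --plan '[{"offset": [0, 0, -0.001], "turn": 0, "jaw": 1}, {"offset": [0, 0, -0.002], "turn": 0, "jaw": 1}, {"offset": [0, 0, -0.003], "turn": 0, "jaw": 1}, {"offset": [0, 0, -0.004], "turn": 0, "jaw": 1}, {"offset": [0, 0, -0.005], "turn": 0, "jaw": 1}, {"offset": [0, 0, -0.0055], "turn": 0, "jaw": 1}, {"offset": [0, 0, -0.006], "turn": 0, "jaw": 1}, {"offset": [0, 0, -0.006], "turn": 0, "jaw": 1}]'

```text
time: 9.02
position: [0.4908, 0.1458, 0.0328]
orientation: [0.998, -0.059, -0.0, 0.0]
force: [-0.4, -0.2, 0.3]
grip_width: 0.0005
```

```bash
python3 - <<'E'
from h import *
o=ctrl.get_obs(); p=o['position']; print(p)
for n in ['scene','top','wrist']:
    i,d,m,T=cam(n); P=cloud(d,m,T)
    r=np.hypot(P[...,0]-p[0],P[...,1]-p[1])
    for lo in np.arange(.03,.2,.01):
        M=(r<.06)&(P[...,2]>=lo)&(P[...,2]<lo+.01)&(i.max(2)<70)
        if M.sum()>3: Q=P[M]; print(n,'z%.2f'%lo,M.sum(),np.round(Q.min(0)-p,3),np.round(Q.max(0)-p,3))
    if n=='scene':cv2.imwrite('pics/c4.png',cv2.resize(i[100:260,320:480],None,fx=3.7,fy=3.7))
E
```

```text
[0.4907772  0.14577008 0.0328117 ]
scene z0.03 96 [-0.04  -0.058  0.004] [0.022 0.043 0.007]
scene z0.04 274 [-0.054 -0.06   0.007] [0.048 0.042 0.017]
scene z0.05 94 [ 0.017 -0.033  0.017] [0.051 0.054 0.027]
scene z0.06 62 [ 0.009 -0.033  0.027] [0.058 0.015 0.037]
scene z0.07 91 [ 0.009 -0.034  0.037] [0.054 0.019 0.046]
scene z0.10 5 [ 0.002 -0.013  0.07 ] [ 0.009 -0.011  0.077]
scene z0.11 5 [-0.01  -0.015  0.078] [ 0.008 -0.012  0.081]
scene z0.13 4 [-0.014 -0.028  0.101] [-0.004 -0.026  0.103]
scene z0.14 83 [-0.029 -0.037  0.108] [0.042 0.03  0.117]
scene z0.15 214 [-0.04  -0.054  0.117] [0.042 0.049 0.127]
scene z0.16 321 [-0.039 -0.047  0.127] [0.042 0.044 0.137]
scene z0.17 223 [-0.029 -0.056  0.137] [0.033 0.05  0.147]
scene z0.18 237 [-0.029 -0.058  0.147] [0.032 0.05  0.157]
scene z0.19 113 [-0.023 -0.019  0.157] [0.031 0.042 0.167]
top z0.03 7 [-0.019 -0.051  0.003] [ 0.022 -0.02   0.007]
top z0.04 8 [-0.025 -0.025  0.008] [0.022 0.024 0.014]
top z0.05 4 [ 0.021 -0.032  0.018] [ 0.051 -0.028  0.02 ]
top z0.07 7 [ 0.022 -0.029  0.038] [ 0.056 -0.018  0.042]
top z0.14 20
[... 401 characters left out ...]
[ 0.01  -0.01   0.035] [0.014 0.008 0.037]
wrist z0.07 368 [ 0.01  -0.009  0.037] [0.014 0.008 0.047]
wrist z0.08 385 [ 0.01  -0.009  0.047] [0.014 0.007 0.057]
wrist z0.09 235 [ 0.01  -0.007  0.057] [0.014 0.006 0.066]
wrist z0.11 1113 [-0.005 -0.005  0.083] [0.008 0.006 0.086]
wrist z0.12 117 [ 0.001 -0.006  0.089] [0.013 0.006 0.097]
wrist z0.13 89 [ 0.005 -0.006  0.097] [0.015 0.005 0.107]
wrist z0.14 2733 [ 0.011 -0.037  0.107] [0.043 0.029 0.117]
wrist z0.15 10424 [ 0.018 -0.053  0.117] [0.043 0.05  0.127]
wrist z0.16 24641 [ 0.021 -0.037  0.127] [0.043 0.047 0.137]
wrist z0.17 25385 [ 0.013 -0.054  0.137] [0.034 0.049 0.147]
wrist z0.18 29295 [ 0.014 -0.048  0.147] [0.033 0.042 0.156]
```

View pics/c4.png

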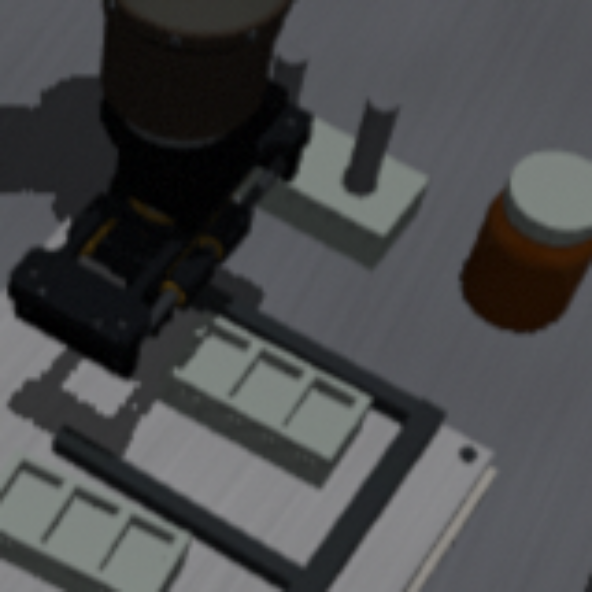

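The wrist and scene depth agree that the real finger tips sit about 36 mm above the reported TCP. That explains the jaws missing the mould, so I'll take tip z = TCP z + 0.036. Lowering now and pushing mould 3 home in x.

>>> drive_tool --plan '[{"offset": [0, 0, -0.008], "turn": 0, "jaw": 1}, {"offset": [0, 0, -0.015], "turn": 0, "jaw": 1}, {"offset": [0.004, -0.0005, -0.015], "turn": 0, "jaw": 1}, {"offset": [0.008, -0.001, -0.015], "turn": 0, "jaw": 1}, {"offset": [0.013, -0.0015, -0.015], "turn": 0, "jaw": 1}, {"offset": [0.018, -0.002, -0.015], "turn": 0, "jaw": 1}, {"offset": [0.023, -0.0025, -0.015], "turn": 0, "jaw": 1}, {"offset": [0.026, -0.003, -0.015], "turn": 0, "jaw": 1}]'

```text
time: 9.83
position: [0.5174, 0.1427, 0.0179]
orientation: [0.998, -0.059, -0.0, -0.0]
force: [-1.8, 0.4, 0.3]
grip_width: 0.0005
```

>>> drive_tool --plan '[{"offset": [0.0015, 0, 0], "turn": 0, "jaw": 1}, {"offset": [0.003, -0.0005, 0], "turn": 0, "jaw": 1}, {"offset": [0.0045, -0.0005, 0], "turn": 0, "jaw": 1}, {"offset": [0.006, -0.001, 0], "turn": 0, "jaw": 1}, {"offset": [0.0075, -0.001, 0], "turn": 0, "jaw": 1}, {"offset": [0.009, -0.001, 0], "turn": 0, "jaw": 1}, {"offset": [0.009, -0.001, 0], "turn": 0, "jaw": 1}, {"offset": [0.009, -0.001, 0], "turn": 0, "jaw": 1}]'

```text
time: 10.5
position: [0.5263, 0.1419, 0.018]
orientation: [0.998, -0.059, 0.0, -0.0]
force: [0.4, 0.1, 0.1]
grip_width: 0.0005
```

>>> drive_tool --plan '[{"offset": [0.0005, 0, 0], "turn": 0, "jaw": 1}, {"offset": [0.001, 0, 0], "turn": 0, "jaw": 1}, {"offset": [0.0015, 0, 0], "turn": 0, "jaw": 1}, {"offset": [0.002, 0, 0], "turn": 0, "jaw": 1}, {"offset": [0.0025, -0.0005, 0], "turn": 0, "jaw": 1}, {"offset": [0.003, -0.0005, 0], "turn": 0, "jaw": 1}, {"offset": [0.0035, -0.0005, 0], "turn": 0, "jaw": 1}, {"offset": [0.0035, -0.0005, 0], "turn": 0, "jaw": 1}]'

```text
time: 11.17
position: [0.5265, 0.1409, 0.0177]
orientation: [0.998, -0.059, -0.003, 0.001]
force: [-8.9, 2.7, 5.7]
grip_width: 0.0005
```

>>> drive_tool --plan '[{"offset": [-0.008, 0, 0.01], "turn": 0, "jaw": 1}, {"offset": [-0.008, -0.01, 0.045], "turn": 0, "jaw": 1}, {"offset": [0.01, -0.03, 0.055], "turn": 0, "jaw": 1}, {"offset": [0.035, -0.06, 0.055], "turn": 0, "jaw": 1}, {"offset": [0.057, -0.06, 0.055], "turn": 0, "jaw": 1}, {"offset": [0.057, -0.06, 0.05], "turn": 0, "jaw": 1}, {"offset": [0.057, -0.06, 0.025], "turn": 0, "jaw": 1}, {"offset": [0.057, -0.06, 0], "turn": 0, "jaw": 1}]'

```text
time: 11.83
position: [0.5885, 0.0818, 0.0193]
orientation: [0.998, -0.059, 0.003, -0.001]
force: [0.5, -0.3, 0.3]
grip_width: 0.0004
```

>>> drive_tool --plan '[{"offset": [0, 0, 0], "turn": 0, "jaw": 1}, {"offset": [0.0005, 0.004, 0], "turn": 0, "jaw": 1}, {"offset": [0.001, 0.008, 0], "turn": 0, "jaw": 1}, {"offset": [0.0015, 0.012, 0], "turn": 0, "jaw": 1}, {"offset": [0.002, 0.015, 0], "turn": 0, "jaw": 1}, {"offset": [0.002, 0.018, 0], "turn": 0, "jaw": 1}, {"offset": [0.0025, 0.021, 0], "turn": 0, "jaw": 1}, {"offset": [0.0025, 0.023, 0], "turn": 0, "jaw": 1}]'

```text
time: 12.5
position: [0.5893, 0.1045, 0.0189]
orientation: [0.998, -0.059, 0.001, -0.0]
force: [-0.4, -2.8, 3.3]
grip_width: 0.0003
```

>>> drive_tool --plan '[{"offset": [0, 0.001, 0], "turn": 0, "jaw": 1}, {"offset": [0, 0.002, 0], "turn": 0, "jaw": 1}, {"offset": [0.0005, 0.003, 0], "turn": 0, "jaw": 1}, {"offset": [0.0005, 0.004, 0], "turn": 0, "jaw": 1}, {"offset": [0.0005, 0.005, 0], "turn": 0, "jaw": 1}, {"offset": [0.0005, 0.006, 0], "turn": 0, "jaw": 1}, {"offset": [0.001, 0.007, 0], "turn": 0, "jaw": 1}, {"offset": [0.001, 0.007, 0], "turn": 0, "jaw": 1}]'

```text
time: 13.17
position: [0.5897, 0.1115, 0.0178]
orientation: [0.998, -0.059, -0.0, 0.0]
force: [-0.6, -2.4, 2.2]
grip_width: 0.0005
```

>>> drive_tool --plan '[{"offset": [0, 0.001, 0], "turn": 0, "jaw": 1}, {"offset": [0, 0.002, 0], "turn": 0, "jaw": 1}, {"offset": [0.0005, 0.003, 0], "turn": 0, "jaw": 1}, {"offset": [0.0005, 0.004, 0], "turn": 0, "jaw": 1}, {"offset": [0.0005, 0.005, 0], "turn": 0, "jaw": 1}, {"offset": [0.0005, 0.006, 0], "turn": 0, "jaw": 1}, {"offset": [0.001, 0.007, 0], "turn": 0, "jaw": 1}, {"offset": [0.001, 0.007, 0], "turn": 0, "jaw": 1}]'

```text
time: 13.83
position: [0.59, 0.1156, 0.0179]
orientation: [0.998, -0.059, -0.001, 0.002]
force: [0.5, -11.3, 4.2]
grip_width: 0.0004
```

>>> drive_tool --plan '[{"offset": [0, -0.012, 0.005], "turn": 0, "jaw": 1}, {"offset": [0, -0.02, 0.045], "turn": 0, "jaw": 1}, {"offset": [-0.02, -0.05, 0.055], "turn": 0, "jaw": 1}, {"offset": [-0.035, -0.085, 0.055], "turn": 0, "jaw": 1}, {"offset": [-0.05, -0.12, 0.055], "turn": 0, "jaw": 1}, {"offset": [-0.073, -0.15, 0.055], "turn": 0, "jaw": 1}, {"offset": [-0.073, -0.164, 0.05], "turn": 0, "jaw": 1}, {"offset": [-0.073, -0.164, 0.03], "turn": 0, "jaw": 1}]'

```text
time: 14.5
position: [0.5195, -0.0474, 0.0508]
orientation: [0.998, -0.06, 0.004, -0.001]
force: [1.3, 0.1, -0.7]
grip_width: 0.0008
```

>>> drive_tool --plan '[{"offset": [0, 0, -0.02], "turn": 0, "jaw": 1}, {"offset": [0, 0, -0.03], "turn": 0, "jaw": 1}, {"offset": [0, 0.003, -0.03], "turn": 0, "jaw": 1}, {"offset": [0.001, 0.007, -0.03], "turn": 0, "jaw": 1}, {"offset": [0.0015, 0.011, -0.03], "turn": 0, "jaw": 1}, {"offset": [0.002, 0.015, -0.03], "turn": 0, "jaw": 1}, {"offset": [0.0025, 0.019, -0.03], "turn": 0, "jaw": 1}, {"offset": [0.003, 0.023, -0.03], "turn": 0, "jaw": 1}]'

```text
time: 15.17
position: [0.5212, -0.0221, 0.0187]
orientation: [0.998, -0.059, 0.001, -0.0]
force: [-1.3, -1.8, 0.6]
grip_width: 0.0003
```

>>> drive_tool --plan '[{"offset": [0, 0.0015, 0], "turn": 0, "jaw": 1}, {"offset": [0, 0.003, 0], "turn": 0, "jaw": 1}, {"offset": [0.0005, 0.0045, 0], "turn": 0, "jaw": 1}, {"offset": [0.0005, 0.006, 0], "turn": 0, "jaw": 1}, {"offset": [0.001, 0.0075, 0], "turn": 0, "jaw": 1}, {"offset": [0.001, 0.009, 0], "turn": 0, "jaw": 1}, {"offset": [0.001, 0.01, 0], "turn": 0, "jaw": 1}, {"offset": [0.001, 0.01, 0], "turn": 0, "jaw": 1}]'

```text
time: 15.83
position: [0.5217, -0.0127, 0.018]
orientation: [0.998, -0.059, -0.0, 0.0]
force: [-0.4, -3.3, 1.7]
grip_width: 0.0006
```

>>> drive_tool --plan '[{"offset": [0, 0.001, 0], "turn": 0, "jaw": 1}, {"offset": [0, 0.002, 0], "turn": 0, "jaw": 1}, {"offset": [0, 0.0025, 0], "turn": 0, "jaw": 1}, {"offset": [0, 0.003, 0], "turn": 0, "jaw": 1}, {"offset": [0, 0.0035, 0], "turn": 0, "jaw": 1}, {"offset": [0, 0.004, 0], "turn": 0, "jaw": 1}, {"offset": [0, 0.004, 0], "turn": 0, "jaw": 1}, {"offset": [0, 0.004, 0], "turn": 0, "jaw": 1}]'

```text
time: 16.5
position: [0.5214, -0.0121, 0.0184]
orientation: [0.998, -0.059, -0.001, 0.002]
force: [1.6, -16.8, 4.5]
grip_width: 0.0007
```

>>> drive_tool --plan '[{"offset": [0, -0.014, 0.003], "turn": 0, "jaw": 1}, {"offset": [-0.01, -0.018, 0.04], "turn": 0, "jaw": 1}, {"offset": [-0.04, -0.01, 0.055], "turn": 0, "jaw": 1}, {"offset": [-0.07, 0.015, 0.055], "turn": 0, "jaw": 1}, {"offset": [-0.077, 0.036, 0.055], "turn": 0, "jaw": 1}, {"offset": [-0.077, 0.036, 0.04], "turn": 0, "jaw": 1}, {"offset": [-0.077, 0.036, 0.015], "turn": 0, "jaw": 1}, {"offset": [-0.077, 0.036, 0], "turn": 0, "jaw": 1}]'

```text
time: 17.17
position: [0.4443, 0.0283, 0.0168]
orientation: [0.998, -0.059, 0.0, -0.001]
force: [0.0, -0.5, -0.6]
grip_width: 0.0001
```

>>> drive_tool --plan '[{"offset": [0, 0, 0], "turn": 0, "jaw": 1}, {"offset": [0.006, -0.0005, 0], "turn": 0, "jaw": 1}, {"offset": [0.013, -0.0015, 0], "turn": 0, "jaw": 1}, {"offset": [0.02, -0.0025, 0], "turn": 0, "jaw": 1}, {"offset": [0.027, -0.003, 0], "turn": 0, "jaw": 1}, {"offset": [0.034, -0.004, 0], "turn": 0, "jaw": 1}, {"offset": [0.041, -0.005, 0], "turn": 0, "jaw": 1}, {"offset": [0.048, -0.0055, 0], "turn": 0, "jaw": 1}]'

```text
time: 17.83
position: [0.4936, 0.0215, 0.0182]
orientation: [0.998, -0.059, 0.0, -0.0]
force: [-2.0, 0.6, 2.0]
grip_width: 0.0005
```

>>> drive_tool --plan '[{"offset": [0.004, -0.0005, 0], "turn": 0, "jaw": 1}, {"offset": [0.008, -0.001, 0], "turn": 0, "jaw": 1}, {"offset": [0.011, -0.0015, 0], "turn": 0, "jaw": 1}, {"offset": [0.013, -0.0015, 0], "turn": 0, "jaw": 1}, {"offset": [0.015, -0.0015, 0], "turn": 0, "jaw": 1}, {"offset": [0.016, -0.002, 0], "turn": 0, "jaw": 1}, {"offset": [0.017, -0.002, 0], "turn": 0, "jaw": 1}, {"offset": [0.017, -0.002, 0], "turn": 0, "jaw": 1}]'

```text
time: 18.5
position: [0.5101, 0.0198, 0.0179]
orientation: [0.998, -0.059, 0.0, -0.0]
force: [-0.7, -0.5, -0.2]
grip_width: 0.0
```

>>> drive_tool --plan '[{"offset": [0.001, 0, 0], "turn": 0, "jaw": 1}, {"offset": [0.002, 0, 0], "turn": 0, "jaw": 1}, {"offset": [0.003, -0.0005, 0], "turn": 0, "jaw": 1}, {"offset": [0.004, -0.0005, 0], "turn": 0, "jaw": 1}, {"offset": [0.005, -0.0005, 0], "turn": 0, "jaw": 1}, {"offset": [0.0055, -0.0005, 0], "turn": 0, "jaw": 1}, {"offset": [0.0055, -0.0005, 0], "turn": 0, "jaw": 1}, {"offset": [0.0055, -0.0005, 0], "turn": 0, "jaw": 1}]'

```text
time: 19.17
position: [0.5122, 0.019, 0.0175]
orientation: [0.998, -0.059, -0.003, 0.001]
force: [-8.2, 2.5, 4.6]
grip_width: 0.0005
```

>>> drive_tool --plan '[{"offset": [-0.014, 0, 0.003], "turn": 0, "jaw": 1}, {"offset": [-0.016, -0.01, 0.04], "turn": 0, "jaw": 1}, {"offset": [-0.01, -0.045, 0.055], "turn": 0, "jaw": 1}, {"offset": [0, -0.085, 0.055], "turn": 0, "jaw": 1}, {"offset": [0.005, -0.125, 0.055], "turn": 0, "jaw": 1}, {"offset": [0.01, -0.165, 0.055], "turn": 0, "jaw": 1}, {"offset": [0.0115, -0.203, 0.055], "turn": 0, "jaw": 1}, {"offset": [0.0115, -0.203, 0.045], "turn": 0, "jaw": 1}]'

```text
time: 19.83
position: [0.5298, -0.1897, 0.0649]
orientation: [0.998, -0.062, 0.004, 0.001]
force: [1.5, 0.9, -1.1]
grip_width: 0.0005
```

>>> drive_tool --plan '[{"offset": [0, 0, -0.03], "turn": 0, "jaw": 1}, {"offset": [0, 0, -0.045], "turn": 0, "jaw": 1}, {"offset": [0, 0.003, -0.045], "turn": 0, "jaw": 1}, {"offset": [0.001, 0.008, -0.045], "turn": 0, "jaw": 1}, {"offset": [0.0015, 0.012, -0.045], "turn": 0, "jaw": 1}, {"offset": [0.002, 0.016, -0.045], "turn": 0, "jaw": 1}, {"offset": [0.0025, 0.02, -0.045], "turn": 0, "jaw": 1}, {"offset": [0.003, 0.024, -0.045], "turn": 0, "jaw": 1}]'

```text
time: 20.5
position: [0.5308, -0.1592, 0.0192]
orientation: [0.998, -0.058, 0.001, 0.0]
force: [-0.6, -2.0, 1.0]
grip_width: 0.0006
```

>>> drive_tool --plan '[{"offset": [0, 0.002, 0], "turn": 0, "jaw": 1}, {"offset": [0, 0.004, 0], "turn": 0, "jaw": 1}, {"offset": [0.0005, 0.006, 0], "turn": 0, "jaw": 1}, {"offset": [0.0005, 0.008, 0], "turn": 0, "jaw": 1}, {"offset": [0.001, 0.0095, 0], "turn": 0, "jaw": 1}, {"offset": [0.001, 0.011, 0], "turn": 0, "jaw": 1}, {"offset": [0.001, 0.0125, 0], "turn": 0, "jaw": 1}, {"offset": [0.001, 0.0125, 0], "turn": 0, "jaw": 1}]'

```text
time: 21.17
position: [0.5303, -0.1491, 0.0184]
orientation: [0.998, -0.059, -0.001, 0.001]
force: [-1.9, -11.2, 3.6]
grip_width: 0.0005
```

>>> drive_tool --plan '[{"offset": [0, -0.014, 0.003], "turn": 0, "jaw": 1}, {"offset": [-0.01, -0.018, 0.04], "turn": 0, "jaw": 1}, {"offset": [-0.04, -0.01, 0.055], "turn": 0, "jaw": 1}, {"offset": [-0.07, 0.015, 0.055], "turn": 0, "jaw": 1}, {"offset": [-0.077, 0.038, 0.055], "turn": 0, "jaw": 1}, {"offset": [-0.077, 0.038, 0.04], "turn": 0, "jaw": 1}, {"offset": [-0.077, 0.038, 0.015], "turn": 0, "jaw": 1}, {"offset": [-0.077, 0.038, 0], "turn": 0, "jaw": 1}]'

```text
time: 21.83
position: [0.4532, -0.1082, 0.0167]
orientation: [0.998, -0.059, 0.0, -0.001]
force: [0.5, 0.1, -0.4]
grip_width: 0.0007
```

>>> drive_tool --plan '[{"offset": [0, 0, 0], "turn": 0, "jaw": 1}, {"offset": [0.006, -0.0005, 0], "turn": 0, "jaw": 1}, {"offset": [0.012, -0.0015, 0], "turn": 0, "jaw": 1}, {"offset": [0.018, -0.002, 0], "turn": 0, "jaw": 1}, {"offset": [0.023, -0.0025, 0], "turn": 0, "jaw": 1}, {"offset": [0.028, -0.003, 0], "turn": 0, "jaw": 1}, {"offset": [0.033, -0.004, 0], "turn": 0, "jaw": 1}, {"offset": [0.038, -0.0045, 0], "turn": 0, "jaw": 1}]'

```text
time: 22.5
position: [0.4922, -0.1139, 0.0182]
orientation: [0.998, -0.059, 0.0, -0.0]
force: [-2.4, -0.1, 0.5]
grip_width: 0.0004
```

>>> drive_tool --plan '[{"offset": [0.0015, 0, 0], "turn": 0, "jaw": 1}, {"offset": [0.003, -0.0005, 0], "turn": 0, "jaw": 1}, {"offset": [0.0045, -0.0005, 0], "turn": 0, "jaw": 1}, {"offset": [0.006, -0.0005, 0], "turn": 0, "jaw": 1}, {"offset": [0.007, -0.001, 0], "turn": 0, "jaw": 1}, {"offset": [0.008, -0.001, 0], "turn": 0, "jaw": 1}, {"offset": [0.008, -0.001, 0], "turn": 0, "jaw": 1}, {"offset": [0.008, -0.001, 0], "turn": 0, "jaw": 1}]'

```text
time: 23.17
position: [0.4967, -0.1147, 0.0174]
orientation: [0.998, -0.059, -0.003, 0.0]
force: [-6.3, 2.0, 3.6]
grip_width: 0.0004
```

>>> drive_tool --plan '[{"offset": [-0.012, 0, 0.005], "turn": 0, "jaw": 1}, {"offset": [-0.015, 0, 0.045], "turn": 0, "jaw": 1}, {"offset": [-0.02, 0.02, 0.08], "turn": 0, "jaw": 0.3}, {"offset": [-0.03, 0.045, 0.11], "turn": 0, "jaw": 0.6}, {"offset": [-0.04, 0.07, 0.14], "turn": 0, "jaw": 0.6}, {"offset": [-0.05, 0.095, 0.17], "turn": 0, "jaw": 0.6}, {"offset": [-0.06, 0.115, 0.2], "turn": 0, "jaw": 0.6}, {"offset": [-0.065, 0.13, 0.23], "turn": 0, "jaw": 0.6}]'

```text
time: 23.83
position: [0.434, 0.0166, 0.2503]
orientation: [0.998, -0.058, 0.002, -0.001]
force: [0.9, 0.3, 0.1]
grip_width: 0.0311
```

>>> drive_tool --plan '[{"offset": [0, 0, 0.02], "turn": 0, "jaw": 0.6}, {"offset": [0, 0, 0.04], "turn": 0, "jaw": 0.6}, {"offset": [0, 0, 0.05], "turn": 0, "jaw": 0.6}, {"offset": [0, 0, 0.05], "turn": 0, "jaw": 0.6}, {"offset": [0, 0, 0.05], "turn": 0, "jaw": 0.6}, {"offset": [0, 0, 0.05], "turn": 0, "jaw": 0.6}, {"offset": [0, 0, 0.05], "turn": 0, "jaw": 0.6}, {"offset": [0, 0, 0.05], "turn": 0, "jaw": 0.6}]'

```text
time: 24.5
position: [0.4344, 0.015, 0.2967]
orientation: [0.998, -0.059, -0.001, 0.0]
force: [-0.5, 0.5, -0.2]
grip_width: 0.0345
```

```bash
python3 w.py wrist w3
```

```text
24.5 [0.4344392  0.01501745 0.29669555] -6.775779406795171
mould 3022 [156.  58.] z0.0746 bed [ 39. 165.] world [588.8 150.6] [51.5 97.9] relyaw -0.1
mould 2375 [299.  58.] z0.0750 bed [39.  29.8] world [573.1  16.3] [49.4 96.7] relyaw 0.1
mould 2909 [444.  57.] z0.0750 bed [  38.9 -105.6] world [ 557.2 -118.2] [51.  96.5] relyaw 0.2
bore 360 [302. 123.] z0.0181 bed [-21.   30.3] world [513.6  23.9] [21.5 22.2] relyaw -28.1
bore 325 [429. 122.] z0.0186 bed [ -20.9 -108. ] world [ 497.6 -113.6] [18.9 18.6] relyaw -42.1
bore 321 [174. 123.] z0.0184 bed [-21.2 168.7] world [529.5 161.3] [17.7 17.6] relyaw 43.7
fence 1630 [150.  89.] z0.0560 bed [ 16.3 170.9] world [567.  159.1] [ 63.6 149.5] relyaw 0.1
fence 957 [153.  12.] z0.0629 bed [ 79. 167.] world [628.8 148. ] [37.4 20.6] relyaw 0.3
fence 1819 [269.  81.] z0.0561 bed [16.  60.9] world [553.9  49.9] [ 12.3 149.7] relyaw -0.0
fence 986 [300.  11.] z0.0631 bed [79.1 29.5] world [612.9  11.3] [39.7 19.6] relyaw -0.0
fence 2379 [406.  76.] z0.0563 bed [ 15.9 -74.4] world [538.1 -84.4] [ 13.5 150.3] relyaw 0.0
fence 890 [446.  10.] z0.0633 bed [  79.1 -107.3] world [ 597.  -124.4] [38.3 19. ] relyaw -1.0
fence 1187 [444.  47.] z0.0633 bed [  47.1 -107.1] world [ 565.3 -120.6] [37.7 26.3] relyaw -0.6
fence 1285 [300.  48.] z0.0631 bed [46.8 29.6] world [580.8  15.2] [39.8 26.6] relyaw -0.2
fence 1171 [156.  50.] z0.0629 bed [ 46.2 167. ] world [596.2 151.8] [37.7 26.5] relyaw 0.3
fence 1089 [441.  86.] z0.0633 bed [  12.1 -107.4] world [ 530.5 -116.8] [38.2 25.7] relyaw -0.0
fence 1187 [301.  87.] z0.0631 bed [11.8 29.5] world [546.1  19.3] [39.7 26.2] relyaw 0.1
fence 1090 [160.  88.] z0.0630 bed [ 11.1 167.2] world [561.4 156.1] [37.3 25.9] relyaw 0.1
fence 1427 [483. 214.] z0.0573 bed [-116.9 -164.6] world [ 395.7 -158.6] [46.6 46.4] relyaw -23.8
```

View pics/w3.png

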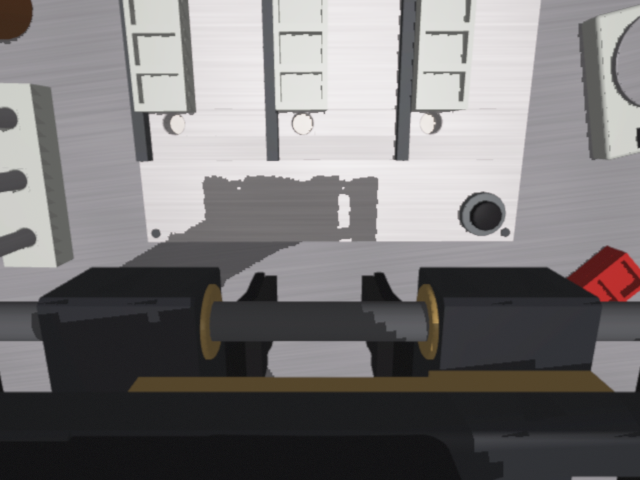

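All three moulds are home: relative yaw under 0.3°, y at 165.0 / 29.8 / −105.6 mm. Next is a look at the pins with the wrist camera.

>>> drive_tool --plan '[{"offset": [-0.005, 0.04, 0], "turn": 0, "jaw": 0.5}, {"offset": [-0.01, 0.08, 0], "turn": 0, "jaw": 0.4}, {"offset": [-0.015, 0.12, 0], "turn": 0, "jaw": 0.4}, {"offset": [-0.02, 0.16, 0], "turn": 0, "jaw": 0.4}, {"offset": [-0.02, 0.2, 0], "turn": 0, "jaw": 0.4}, {"offset": [-0.02, 0.24, 0], "turn": 0, "jaw": 0.4}, {"offset": [-0.02, 0.28, 0], "turn": 0, "jaw": 0.4}, {"offset": [-0.02, 0.315, 0], "turn": 0, "jaw": 0.4}]'

```text
time: 25.22
position: [0.4144, 0.3327, 0.2973]
orientation: [0.998, -0.058, -0.0, 0.0]
force: [0.7, -0.2, 0.4]
grip_width: 0.0523
```

>>> drive_tool --plan '[{"offset": [0, 0, 0], "turn": 0, "jaw": 0.4}, {"offset": [0, 0, 0], "turn": 0, "jaw": 0.4}, {"offset": [0, 0, 0], "turn": 0, "jaw": 0.4}, {"offset": [0, 0, 0], "turn": 0, "jaw": 0.4}, {"offset": [0, 0, 0], "turn": 0, "jaw": 0.4}, {"offset": [0, 0, 0], "turn": 0, "jaw": 0.4}, {"offset": [0, 0, 0], "turn": 0, "jaw": 0.4}, {"offset": [0, 0, 0], "turn": 0, "jaw": 0.4}]'

```text
time: 25.88
position: [0.415, 0.3298, 0.2983]
orientation: [0.998, -0.059, 0.0, -0.0]
force: [1.2, -0.3, 0.0]
grip_width: 0.0521
```

```bash
cat > pin.py <<'E'
from w import *
def pins(cm,save):
    i,d,m,T=cam(cm); cv2.imwrite(f'pics/{save}.png',i); o=ctrl.get_obs(); print(o['position'],o['grip_width'])
    P=cloud(d,m,T); z=P[...,2]
    M=((z>.095)&(z<.13)&(np.hypot(P[...,0]-.66,P[...,1]-.33)>.06)).astype(np.uint8); M[265:]=0
    k,L,st,c=cv2.connectedComponentsWithStats(M,connectivity=4)
    for j in range(1,k):
        if st[j,4]<30: continue
        Q=P[L==j]; zt=np.percentile(Q[:,2],90); Q=Q[Q[:,2]>zt-.004]
        (x,y),r=cv2.minEnclosingCircle((Q[:,:2]*1000).astype(np.float32)); print('pin',np.round(c[j]),len(Q),'top z%.4f'%zt,'world',round(x,1),round(y,1),'r',round(r,1),'bed',tobed([x/1000,y/1000])*1000)
    M=((z>.028)&(z<.042)&(P[...,1]>.25)).astype(np.uint8)
    k,L,st,c=cv2.connectedComponentsWithStats(M,connectivity=4)
    for j in range(1,k):
        if st[j,4]>1500: print('rack',st[j,4],'z',np.median(P[L==j][:,2]),rect(P[L==j]))
if __name__=='__main__': pins(sys.argv[1],sys.argv[2])
E
python3 pin.py wrist w4
```

```text
[0.41494474 0.3299363  0.29820057] 0.05194098813306972
pin [296.  48.] 457 top z0.1120 world 555.3 333.2 r 10.1 bed [-15.50177762 342.42318644]
pin [295. 125.] 388 top z0.1121 world 491.1 342.1 r 9.8 bed [-80.28841919 343.75665124]
pin [295. 197.] 358 top z0.1121 world 426.8 350.9 r 9.9 bed [-145.27077253  345.04461072]
rack 9224 z 0.03613482144636132 ((491.2095031738281, 342.098876953125), (60.16539764404297, 199.97872924804688), 82.30072021484375)
```

View pics/w4.png

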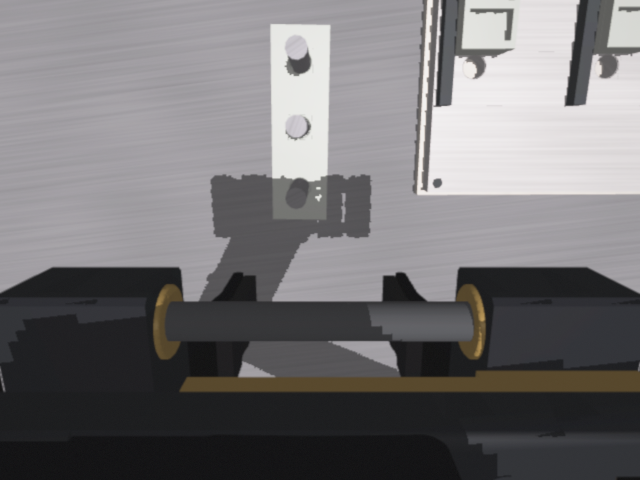

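Pins: far (555.3, 333.2), mid (491.1, 342.1), near (426.8, 350.9), tops at 112 mm as expected. I'll take the far pin for bore 3.

>>> drive_tool --plan '[{"offset": [0.03, 0.001, -0.025], "turn": 0, "jaw": 0.4}, {"offset": [0.06, 0.001, -0.05], "turn": 0, "jaw": 0.4}, {"offset": [0.09, 0.002, -0.075], "turn": 0, "jaw": 0.4}, {"offset": [0.12, 0.003, -0.1], "turn": 0, "jaw": 0.4}, {"offset": [0.14, 0.003, -0.13], "turn": 0, "jaw": 0.4}, {"offset": [0.14, 0.003, -0.16], "turn": 0, "jaw": 0.4}, {"offset": [0.14, 0.003, -0.19], "turn": 0, "jaw": 0.4}, {"offset": [0.14, 0.003, -0.2], "turn": 0, "jaw": 0.4}]'

```text
time: 26.6
position: [0.5525, 0.3309, 0.0922]
orientation: [0.998, -0.06, -0.004, 0.003]
force: [-0.9, 0.2, -0.0]
grip_width: 0.0524
```

>>> drive_tool --plan '[{"offset": [0, 0, -0.02], "turn": 0, "jaw": 0.4}, {"offset": [0, 0, -0.04], "turn": 0, "jaw": 0.4}, {"offset": [0, 0, -0.062], "turn": 0, "jaw": 0.4}, {"offset": [0, 0, -0.062], "turn": 0, "jaw": 0.4}, {"offset": [0, 0, -0.062], "turn": 0, "jaw": 1}, {"offset": [0, 0, -0.062], "turn": 0, "jaw": 1}, {"offset": [0, 0, -0.062], "turn": 0, "jaw": 1}, {"offset": [0, 0, -0.062], "turn": 0, "jaw": 1}]' --newtons 35

```text
time: 27.27
position: [0.5558, 0.3341, 0.0379]
orientation: [0.998, -0.059, 0.001, -0.001]
force: [-0.1, -0.3, 0.1]
grip_width: 0.033
```

>>> drive_tool --plan '[{"offset": [0, 0, 0], "turn": 0, "jaw": 1}, {"offset": [0, 0, 0], "turn": 0, "jaw": 1}, {"offset": [0, 0, 0], "turn": 0, "jaw": 1}, {"offset": [0, 0, 0], "turn": 0, "jaw": 1}, {"offset": [0, 0, 0], "turn": 0, "jaw": 1}, {"offset": [0, 0, 0], "turn": 0, "jaw": 1}, {"offset": [0, 0, 0], "turn": 0, "jaw": 1}, {"offset": [0, 0, 0], "turn": 0, "jaw": 1}]'

```text
time: 27.93
position: [0.5552, 0.3335, 0.0368]
orientation: [0.998, -0.059, 0.0, -0.0]
force: [-0.8, -0.1, 5.6]
grip_width: 0.0189
```

>>> drive_tool --plan '[{"offset": [0, 0, 0.02], "turn": 0, "jaw": 1}, {"offset": [0, 0, 0.05], "turn": 0, "jaw": 1}, {"offset": [0, 0, 0.085], "turn": 0, "jaw": 1}, {"offset": [-0.005, -0.035, 0.09], "turn": 0, "jaw": 1}, {"offset": [-0.01, -0.07, 0.09], "turn": 0, "jaw": 1}, {"offset": [-0.015, -0.105, 0.09], "turn": 0, "jaw": 1}, {"offset": [-0.02, -0.14, 0.09], "turn": 0, "jaw": 1}, {"offset": [-0.027, -0.1755, 0.09], "turn": 0, "jaw": 1}]'

```text
time: 28.6
position: [0.5269, 0.1563, 0.125]
orientation: [0.998, -0.059, -0.001, 0.0]
force: [0.8, -0.2, -1.1]
grip_width: 0.0192
```

>>> drive_tool --plan '[{"offset": [0, 0, 0], "turn": 0, "jaw": 1}, {"offset": [0, 0, 0], "turn": 0, "jaw": 1}, {"offset": [0, 0, -0.02], "turn": 0, "jaw": 1}, {"offset": [0, 0, -0.04], "turn": 0, "jaw": 1}, {"offset": [0, 0, -0.05], "turn": 0, "jaw": 1}, {"offset": [0, 0, -0.05], "turn": 0, "jaw": 1}, {"offset": [0, 0, -0.05], "turn": 0, "jaw": 1}, {"offset": [0, 0, -0.05], "turn": 0, "jaw": 1}]'

```text
time: 29.27
position: [0.5284, 0.1585, 0.0762]
orientation: [0.998, -0.058, 0.0, -0.0]
force: [0.6, 0.9, -0.7]
grip_width: 0.0193
```

>>> drive_tool --plan '[{"offset": [0, -0.0005, -0.005], "turn": 0, "jaw": 1}, {"offset": [0, -0.0005, -0.009], "turn": 0, "jaw": 1}, {"offset": [0, -0.0005, -0.011], "turn": 0, "jaw": 1}, {"offset": [0, -0.0005, -0.013], "turn": 0, "jaw": 1}, {"offset": [0, -0.0005, -0.015], "turn": 0, "jaw": 1}, {"offset": [0, -0.0005, -0.016], "turn": 0, "jaw": 1}, {"offset": [0, -0.0005, -0.016], "turn": 0, "jaw": 1}, {"offset": [0, -0.0005, -0.016], "turn": 0, "jaw": 1}]'

```text
time: 29.93
position: [0.5279, 0.1573, 0.06]
orientation: [0.998, -0.059, 0.0, 0.0]
force: [-0.8, -0.2, -1.0]
grip_width: 0.019
```

>>> drive_tool --plan '[{"offset": [0, 0, -0.004], "turn": 0, "jaw": 1}, {"offset": [0, 0, -0.008], "turn": 0, "jaw": 1}, {"offset": [0, 0, -0.012], "turn": 0, "jaw": 1}, {"offset": [0, 0, -0.015], "turn": 0, "jaw": 1}, {"offset": [0, 0, -0.017], "turn": 0, "jaw": 1}, {"offset": [0, 0, -0.018], "turn": 0, "jaw": 1}, {"offset": [0, 0, -0.018], "turn": 0, "jaw": 1}, {"offset": [0, 0, -0.018], "turn": 0, "jaw": 1}]'

```text
time: 30.6
position: [0.5278, 0.1573, 0.0419]
orientation: [0.998, -0.059, -0.0, 0.0]
force: [-0.3, 0.0, -2.1]
grip_width: 0.0191
```

>>> drive_tool --plan '[{"offset": [0, 0, 0], "turn": 0, "jaw": 0.4}, {"offset": [0, 0, 0], "turn": 0, "jaw": 0.4}, {"offset": [0, 0, 0], "turn": 0, "jaw": 0.4}, {"offset": [0, 0, 0], "turn": 0, "jaw": 0.4}, {"offset": [0, 0, 0.02], "turn": 0, "jaw": 0.4}, {"offset": [0, 0, 0.05], "turn": 0, "jaw": 0.4}, {"offset": [0, 0, 0.08], "turn": 0, "jaw": 0.4}, {"offset": [0, 0.01, 0.1], "turn": 0, "jaw": 0.4}]'

```text
time: 31.27
position: [0.5287, 0.1668, 0.145]
orientation: [0.998, -0.059, 0.002, -0.001]
force: [0.7, 0.3, 1.0]
grip_width: 0.0514
```

>>> drive_tool --plan '[{"offset": [-0.007, 0.035, 0], "turn": 0, "jaw": 0.4}, {"offset": [-0.014, 0.07, 0], "turn": 0, "jaw": 0.4}, {"offset": [-0.021, 0.105, 0], "turn": 0, "jaw": 0.4}, {"offset": [-0.028, 0.14, 0], "turn": 0, "jaw": 0.4}, {"offset": [-0.0365, 0.175, 0], "turn": 0, "jaw": 0.4}, {"offset": [-0.0365, 0.175, 0], "turn": 0, "jaw": 0.4}, {"offset": [-0.0365, 0.175, -0.02], "turn": 0, "jaw": 0.4}, {"offset": [-0.0365, 0.175, -0.04], "turn": 0, "jaw": 0.4}]'

```text
time: 31.93
position: [0.4917, 0.3438, 0.1027]
orientation: [0.998, -0.058, 0.001, -0.001]
force: [0.9, -0.6, 0.6]
grip_width: 0.0519
```

>>> drive_tool --plan '[{"offset": [0, 0, -0.03], "turn": 0, "jaw": 0.4}, {"offset": [0, 0, -0.05], "turn": 0, "jaw": 0.4}, {"offset": [0, 0, -0.065], "turn": 0, "jaw": 0.4}, {"offset": [0, 0, -0.065], "turn": 0, "jaw": 0.4}, {"offset": [0, 0, -0.065], "turn": 0, "jaw": 1}, {"offset": [0, 0, -0.065], "turn": 0, "jaw": 1}, {"offset": [0, 0, -0.065], "turn": 0, "jaw": 1}, {"offset": [0, 0, -0.065], "turn": 0, "jaw": 1}]'

```text
time: 32.6
position: [0.492, 0.343, 0.0384]
orientation: [0.998, -0.059, 0.001, -0.001]
force: [0.3, -0.8, -0.3]
grip_width: 0.0331
```

>>> drive_tool --plan '[{"offset": [0, 0, 0], "turn": 0, "jaw": 1}, {"offset": [0, 0, 0], "turn": 0, "jaw": 1}, {"offset": [0, 0, 0], "turn": 0, "jaw": 1}, {"offset": [0, 0, 0], "turn": 0, "jaw": 1}, {"offset": [0, 0, 0], "turn": 0, "jaw": 1}, {"offset": [0, 0, 0], "turn": 0, "jaw": 1}, {"offset": [0, 0, 0], "turn": 0, "jaw": 1}, {"offset": [0, 0, 0], "turn": 0, "jaw": 1}]'

```text
time: 33.27
position: [0.4917, 0.3425, 0.0376]
orientation: [0.998, -0.059, 0.0, -0.0]
force: [-0.0, -1.2, 6.1]
grip_width: 0.0194
```

>>> drive_tool --plan '[{"offset": [0, 0, 0.02], "turn": 0, "jaw": 1}, {"offset": [0, 0, 0.055], "turn": 0, "jaw": 1}, {"offset": [0, 0, 0.09], "turn": 0, "jaw": 1}, {"offset": [0, -0.005, 0.125], "turn": 0, "jaw": 1}, {"offset": [0, -0.04, 0.13], "turn": 0, "jaw": 1}, {"offset": [0, -0.08, 0.13], "turn": 0, "jaw": 1}, {"offset": [0, -0.12, 0.13], "turn": 0, "jaw": 1}, {"offset": [0, -0.16, 0.13], "turn": 0, "jaw": 1}]'

```text
time: 33.93
position: [0.4903, 0.1808, 0.1661]
orientation: [0.998, -0.059, -0.001, 0.0]
force: [1.7, 0.1, -0.7]
grip_width: 0.0192
```

>>> drive_tool --plan '[{"offset": [0.005, -0.04, 0], "turn": 0, "jaw": 1}, {"offset": [0.01, -0.08, 0], "turn": 0, "jaw": 1}, {"offset": [0.016, -0.12, 0], "turn": 0, "jaw": 1}, {"offset": [0.0215, -0.158, 0], "turn": 0, "jaw": 1}, {"offset": [0.0215, -0.158, -0.02], "turn": 0, "jaw": 1}, {"offset": [0.0215, -0.158, -0.05], "turn": 0, "jaw": 1}, {"offset": [0.0215, -0.158, -0.08], "turn": 0, "jaw": 1}, {"offset": [0.0215, -0.158, -0.08], "turn": 0, "jaw": 1}]'

```text
time: 34.6
position: [0.5073, 0.0226, 0.0807]
orientation: [0.998, -0.06, -0.007, 0.002]
force: [-1.3, -0.4, -2.4]
grip_width: 0.0191
```

>>> drive_tool --plan '[{"offset": [0, 0, -0.003], "turn": 0, "jaw": 1}, {"offset": [0, 0, -0.006], "turn": 0, "jaw": 1}, {"offset": [0, 0, -0.008], "turn": 0, "jaw": 1}, {"offset": [0, 0, -0.01], "turn": 0, "jaw": 1}, {"offset": [0, 0, -0.01], "turn": 0, "jaw": 1}, {"offset": [0, 0, -0.01], "turn": 0, "jaw": 1}, {"offset": [0, 0, -0.01], "turn": 0, "jaw": 1}, {"offset": [0, 0, -0.01], "turn": 0, "jaw": 1}]'

```text
time: 35.27
position: [0.5131, 0.0244, 0.0774]
orientation: [0.998, -0.059, 0.0, -0.0]
force: [0.2, 0.2, -1.9]
grip_width: 0.0188
```

>>> drive_tool --plan '[{"offset": [0, 0, -0.004], "turn": 0, "jaw": 1}, {"offset": [0, 0, -0.008], "turn": 0, "jaw": 1}, {"offset": [0, 0, -0.01], "turn": 0, "jaw": 1}, {"offset": [0, 0, -0.012], "turn": 0, "jaw": 1}, {"offset": [0, 0, -0.014], "turn": 0, "jaw": 1}, {"offset": [0, 0, -0.016], "turn": 0, "jaw": 1}, {"offset": [0, 0, -0.017], "turn": 0, "jaw": 1}, {"offset": [0, 0, -0.017], "turn": 0, "jaw": 1}]'

```text
time: 35.93
position: [0.5127, 0.0243, 0.0596]
orientation: [0.998, -0.059, -0.0, 0.0]
force: [-0.9, -0.3, -1.4]
grip_width: 0.0191
```

>>> drive_tool --plan '[{"offset": [0, 0, -0.004], "turn": 0, "jaw": 1}, {"offset": [0, 0, -0.008], "turn": 0, "jaw": 1}, {"offset": [0, 0, -0.012], "turn": 0, "jaw": 1}, {"offset": [0, 0, -0.015], "turn": 0, "jaw": 1}, {"offset": [0, 0, -0.017], "turn": 0, "jaw": 1}, {"offset": [0, 0, -0.0175], "turn": 0, "jaw": 1}, {"offset": [0, 0, -0.0175], "turn": 0, "jaw": 1}, {"offset": [0, 0, -0.0175], "turn": 0, "jaw": 1}]'

```text
time: 36.6
position: [0.5129, 0.0242, 0.0426]
orientation: [0.998, -0.059, 0.0, 0.0]
force: [-1.0, 0.2, 1.1]
grip_width: 0.019
```

>>> drive_tool --plan '[{"offset": [0, 0, 0], "turn": 0, "jaw": 0.4}, {"offset": [0, 0, 0], "turn": 0, "jaw": 0.4}, {"offset": [0, 0, 0], "turn": 0, "jaw": 0.4}, {"offset": [0, 0, 0], "turn": 0, "jaw": 0.4}, {"offset": [0, 0, 0.02], "turn": 0, "jaw": 0.4}, {"offset": [0, 0, 0.055], "turn": 0, "jaw": 0.4}, {"offset": [0, 0, 0.09], "turn": 0, "jaw": 0.4}, {"offset": [-0.005, 0.015, 0.12], "turn": 0, "jaw": 0.4}]'

```text
time: 37.27
position: [0.5085, 0.0383, 0.1645]
orientation: [0.998, -0.06, 0.001, 0.0]
force: [0.4, 0.3, 0.7]
grip_width: 0.0516
```

>>> drive_tool --plan '[{"offset": [-0.01, 0.038, 0], "turn": 0, "jaw": 0.4}, {"offset": [-0.02, 0.076, 0], "turn": 0, "jaw": 0.4}, {"offset": [-0.03, 0.114, 0], "turn": 0, "jaw": 0.4}, {"offset": [-0.04, 0.152, 0], "turn": 0, "jaw": 0.4}, {"offset": [-0.05, 0.19, 0], "turn": 0, "jaw": 0.4}, {"offset": [-0.06, 0.228, 0], "turn": 0, "jaw": 0.4}, {"offset": [-0.07, 0.266, 0], "turn": 0, "jaw": 0.4}, {"offset": [-0.0805, 0.303, 0], "turn": 0, "jaw": 0.4}]'

```text
time: 37.93
position: [0.4264, 0.3443, 0.1626]
orientation: [0.998, -0.059, 0.0, -0.0]
force: [1.2, -0.3, -0.1]
grip_width: 0.0522
```

>>> drive_tool --plan '[{"offset": [0, 0.009, 0], "turn": 0, "jaw": 0.4}, {"offset": [0, 0.009, -0.01], "turn": 0, "jaw": 0.4}, {"offset": [0, 0.009, -0.04], "turn": 0, "jaw": 0.4}, {"offset": [0, 0.009, -0.06], "turn": 0, "jaw": 0.4}, {"offset": [0, 0.009, -0.06], "turn": 0, "jaw": 0.4}, {"offset": [0, 0.009, -0.06], "turn": 0, "jaw": 0.4}, {"offset": [0, 0.009, -0.06], "turn": 0, "jaw": 0.4}, {"offset": [0, 0.009, -0.06], "turn": 0, "jaw": 0.4}]'

```text
time: 38.6
position: [0.4284, 0.3516, 0.1041]
orientation: [0.998, -0.059, 0.001, -0.001]
force: [0.2, -0.7, 0.1]
grip_width: 0.0526
```

>>> drive_tool --plan '[{"offset": [-0.0015, -0.0005, -0.03], "turn": 0, "jaw": 0.4}, {"offset": [-0.0015, -0.0005, -0.05], "turn": 0, "jaw": 0.4}, {"offset": [-0.0015, -0.0005, -0.066], "turn": 0, "jaw": 0.4}, {"offset": [-0.0015, -0.0005, -0.066], "turn": 0, "jaw": 0.4}, {"offset": [-0.0015, -0.0005, -0.066], "turn": 0, "jaw": 1}, {"offset": [-0.0015, -0.0005, -0.066], "turn": 0, "jaw": 1}, {"offset": [-0.0015, -0.0005, -0.066], "turn": 0, "jaw": 1}, {"offset": [-0.0015, -0.0005, -0.066], "turn": 0, "jaw": 1}]'

```text
time: 39.27
position: [0.4265, 0.3517, 0.038]
orientation: [0.998, -0.059, 0.001, -0.001]
force: [-0.7, -0.9, -0.4]
grip_width: 0.0331
```

>>> drive_tool --plan '[{"offset": [0, 0, 0], "turn": 0, "jaw": 1}, {"offset": [0, 0, 0], "turn": 0, "jaw": 1}, {"offset": [0, 0, 0], "turn": 0, "jaw": 1}, {"offset": [0, 0, 0], "turn": 0, "jaw": 1}, {"offset": [0, 0, 0], "turn": 0, "jaw": 1}, {"offset": [0, 0, 0], "turn": 0, "jaw": 1}, {"offset": [0, 0, 0], "turn": 0, "jaw": 1}, {"offset": [0, 0, 0], "turn": 0, "jaw": 1}]'

```text
time: 39.93
position: [0.4261, 0.351, 0.037]
orientation: [0.998, -0.059, 0.0, -0.0]
force: [-0.4, 0.2, 5.4]
grip_width: 0.0192
```

>>> drive_tool --plan '[{"offset": [0, 0, 0.02], "turn": 0, "jaw": 1}, {"offset": [0, 0, 0.055], "turn": 0, "jaw": 1}, {"offset": [0, 0, 0.09], "turn": 0, "jaw": 1}, {"offset": [0, -0.005, 0.125], "turn": 0, "jaw": 1}, {"offset": [0.005, -0.04, 0.13], "turn": 0, "jaw": 1}, {"offset": [0.01, -0.078, 0.13], "turn": 0, "jaw": 1}, {"offset": [0.015, -0.116, 0.13], "turn": 0, "jaw": 1}, {"offset": [0.02, -0.154, 0.13], "turn": 0, "jaw": 1}]'

```text
time: 40.6
position: [0.4451, 0.1953, 0.1658]
orientation: [0.998, -0.059, -0.001, -0.0]
force: [0.6, -0.4, -2.1]
grip_width: 0.0187
```

>>> drive_tool --plan '[{"offset": [0.006, -0.038, 0], "turn": 0, "jaw": 1}, {"offset": [0.012, -0.076, 0], "turn": 0, "jaw": 1}, {"offset": [0.018, -0.114, 0], "turn": 0, "jaw": 1}, {"offset": [0.024, -0.152, 0], "turn": 0, "jaw": 1}, {"offset": [0.03, -0.19, 0], "turn": 0, "jaw": 1}, {"offset": [0.036, -0.228, 0], "turn": 0, "jaw": 1}, {"offset": [0.043, -0.266, 0], "turn": 0, "jaw": 1}, {"offset": [0.05, -0.3, 0], "turn": 0, "jaw": 1}]'

```text
time: 41.27
position: [0.4951, -0.1052, 0.1656]
orientation: [0.998, -0.059, -0.001, -0.0]
force: [1.1, 1.1, -0.9]
grip_width: 0.019
```

>>> drive_tool --plan '[{"offset": [0, -0.007, 0], "turn": 0, "jaw": 1}, {"offset": [0, -0.007, -0.01], "turn": 0, "jaw": 1}, {"offset": [0, -0.007, -0.035], "turn": 0, "jaw": 1}, {"offset": [0, -0.007, -0.065], "turn": 0, "jaw": 1}, {"offset": [0, -0.007, -0.085], "turn": 0, "jaw": 1}, {"offset": [0, -0.007, -0.085], "turn": 0, "jaw": 1}, {"offset": [0, -0.007, -0.085], "turn": 0, "jaw": 1}, {"offset": [0, -0.007, -0.085], "turn": 0, "jaw": 1}]'

```text
time: 41.93
position: [0.4968, -0.1095, 0.0823]
orientation: [0.998, -0.058, 0.001, 0.0]
force: [-0.6, -0.2, -0.8]
grip_width: 0.019
```

>>> drive_tool --plan '[{"offset": [-0.0005, -0.0005, -0.006], "turn": 0, "jaw": 1}, {"offset": [-0.0005, -0.0005, -0.011], "turn": 0, "jaw": 1}, {"offset": [-0.0005, -0.0005, -0.013], "turn": 0, "jaw": 1}, {"offset": [-0.0005, -0.0005, -0.015], "turn": 0, "jaw": 1}, {"offset": [-0.0005, -0.0005, -0.018], "turn": 0, "jaw": 1}, {"offset": [-0.0005, -0.0005, -0.021], "turn": 0, "jaw": 1}, {"offset": [-0.0005, -0.0005, -0.022], "turn": 0, "jaw": 1}, {"offset": [-0.0005, -0.0005, -0.022], "turn": 0, "jaw": 1}]'

```text
time: 42.6
position: [0.4956, -0.1107, 0.0592]
orientation: [0.998, -0.059, 0.0, 0.0]
force: [0.1, -0.7, -0.7]
grip_width: 0.019
```

>>> drive_tool --plan '[{"offset": [0, 0, -0.005], "turn": 0, "jaw": 1}, {"offset": [0, 0, -0.009], "turn": 0, "jaw": 1}, {"offset": [0, 0, -0.013], "turn": 0, "jaw": 1}, {"offset": [0, 0, -0.016], "turn": 0, "jaw": 1}, {"offset": [0, 0, -0.0175], "turn": 0, "jaw": 1}, {"offset": [0, 0, -0.0175], "turn": 0, "jaw": 1}, {"offset": [0, 0, -0.0175], "turn": 0, "jaw": 1}, {"offset": [0, 0, -0.0175], "turn": 0, "jaw": 1}]'

```text
time: 43.27
position: [0.4956, -0.1107, 0.0421]
orientation: [0.998, -0.059, 0.0, 0.0]
force: [0.3, -0.7, 0.4]
grip_width: 0.019
```

>>> drive_tool --plan '[{"offset": [0, 0, 0], "turn": 0, "jaw": 0.4}, {"offset": [0, 0, 0], "turn": 0, "jaw": 0.4}, {"offset": [0, 0, 0], "turn": 0, "jaw": 0.4}, {"offset": [0, 0, 0], "turn": 0, "jaw": 0.4}, {"offset": [0, 0, 0.02], "turn": 0, "jaw": 0.4}, {"offset": [0, 0, 0.055], "turn": 0, "jaw": 0.4}, {"offset": [0, 0, 0.09], "turn": 0, "jaw": 0.4}, {"offset": [-0.005, 0.015, 0.12], "turn": 0, "jaw": 0.4}]'

```text
time: 43.93
position: [0.491, -0.0968, 0.1639]
orientation: [0.998, -0.06, 0.001, 0.0]
force: [0.4, 0.6, 0.9]
grip_width: 0.0516
```

>>> drive_tool --plan '[{"offset": [-0.015, 0.025, 0.02], "turn": 0, "jaw": 0.6}, {"offset": [-0.03, 0.045, 0.05], "turn": 0, "jaw": 0.8}, {"offset": [-0.045, 0.065, 0.08], "turn": 0, "jaw": 1}, {"offset": [-0.06, 0.085, 0.11], "turn": 0, "jaw": 1}, {"offset": [-0.065, 0.11, 0.14], "turn": 0, "jaw": 1}, {"offset": [-0.065, 0.11, 0.14], "turn": 0, "jaw": 1}, {"offset": [-0.065, 0.11, 0.14], "turn": 0, "jaw": 1}, {"offset": [-0.065, 0.11, 0.14], "turn": 0, "jaw": 1}]'

```text
time: 44.6
position: [0.4247, 0.0144, 0.3014]
orientation: [0.998, -0.059, -0.001, -0.0]
force: [-0.6, 0.1, -1.3]
grip_width: 0.0069
```

```bash
python3 w.py wrist w5|grep -v fence; python3 - <<'E'
from w import *
i=cv2.imread('pics/w5.png'); S=np.load('w5.npz'); m=eyes.camera_model('wrist'); P=cloud(S['d'],m,S['T'])
b=(P[...,:2]-B0)@Rb
r=np.hypot(b[...,0]+.117,b[...,1]+.165); Q=P[(r<.03)&(P[...,2]>.044)]
print(np.histogram(Q[:,2],bins=np.arange(.044,.08,.002)))
M=(r<.03)&(i.max(2)<60)&(P[...,2]>.05); Q=P[M]; zt=np.percentile(Q[:,2],90);Q=Q[Q[:,2]>zt-.003]; print(zt,cv2.minEnclosingCircle((Q[:,:2]*1000).astype(np.float32)))
E
```

```text
44.6 [0.42468251 0.01442797 0.30140173] -6.722398385194514
mould 2874 [156.  52.] z0.0745 bed [ 34.6 164.8] world [584.5 151. ] [51.4 89.8] relyaw -0.0
mould 2308 [298.  51.] z0.0750 bed [34.9 29.6] world [569.   16.6] [49.9 88.5] relyaw 0.0
mould 2643 [442.  51.] z0.0749 bed [  34.9 -105.6] world [ 553.3 -117.7] [50.8 88.5] relyaw -0.1
pin 544 [447. 111.] z0.1160 bed [ -22.3 -105. ] world [ 496.5 -110.4] [19.2 19.7] relyaw -43.1
pin 593 [148. 112.] z0.1154 bed [-22.1 164.4] world [528.  157.2] [19.9 19.4] relyaw -13.4
pin 418 [296. 111.] z0.1162 bed [-22.3  30.3] world [512.3  24. ] [18.6 18.6] relyaw -0.7
(array([ 30,  22,  25,  78, 544, 166,  19,  23,  77, 465, 136,   1,   0,
         0,   0,   0,   0]), array([0.044, 0.046, 0.048, 0.05 , 0.052, 0.054, 0.056, 0.058, 0.06 ,
       0.062, 0.064, 0.066, 0.068, 0.07 , 0.072, 0.074, 0.076, 0.078]))
0.06437744691990457 ((395.5325622558594, -158.6083526611328), 15.99401569366455)
```

View pics/w5.png

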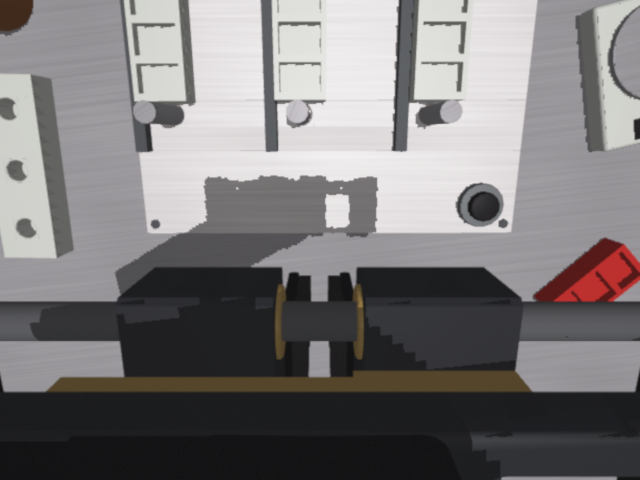

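All three moulds are home and all three pins are seated (tops at 115–116 mm). The button is at (395.5, −158.6), top at 63.5 mm; pressing it next.

>>> drive_tool --plan '[{"offset": [-0.005, -0.03, -0.02], "turn": 0, "jaw": 1}, {"offset": [-0.01, -0.06, -0.04], "turn": 0, "jaw": 1}, {"offset": [-0.015, -0.09, -0.06], "turn": 0, "jaw": 1}, {"offset": [-0.02, -0.12, -0.085], "turn": 0, "jaw": 1}, {"offset": [-0.025, -0.15, -0.11], "turn": 0, "jaw": 1}, {"offset": [-0.029, -0.173, -0.14], "turn": 0, "jaw": 1}, {"offset": [-0.029, -0.173, -0.17], "turn": 0, "jaw": 1}, {"offset": [-0.029, -0.173, -0.2], "turn": 0, "jaw": 1}]'

```text
time: 45.32
position: [0.3943, -0.1607, 0.0994]
orientation: [0.998, -0.061, -0.001, 0.0]
force: [0.1, 0.1, 0.1]
grip_width: 0.0005
```

>>> drive_tool --plan '[{"offset": [0, 0, -0.03], "turn": 0, "jaw": 1}, {"offset": [0, 0, -0.05], "turn": 0, "jaw": 1}, {"offset": [0, 0, -0.06], "turn": 0, "jaw": 1}, {"offset": [0, 0, -0.065], "turn": 0, "jaw": 1}, {"offset": [0, 0, -0.068], "turn": 0, "jaw": 1}, {"offset": [0, 0, -0.07], "turn": 0, "jaw": 1}, {"offset": [0, 0, -0.07], "turn": 0, "jaw": 1}, {"offset": [0, 0, -0.07], "turn": 0, "jaw": 1}]'

```text
time: 45.98
position: [0.3968, -0.1588, 0.0325]
orientation: [0.998, -0.059, 0.001, 0.0]
force: [-0.2, 0.3, -0.4]
grip_width: 0.0007
```

>>> drive_tool --plan '[{"offset": [0, 0, -0.002], "turn": 0, "jaw": 1}, {"offset": [0, 0, -0.004], "turn": 0, "jaw": 1}, {"offset": [0, 0, -0.006], "turn": 0, "jaw": 1}, {"offset": [0, 0, -0.007], "turn": 0, "jaw": 1}, {"offset": [0, 0, -0.008], "turn": 0, "jaw": 1}, {"offset": [0, 0, -0.009], "turn": 0, "jaw": 1}, {"offset": [0, 0, -0.009], "turn": 0, "jaw": 1}, {"offset": [0, 0, -0.009], "turn": 0, "jaw": 1}]'

```text
time: 46.65
position: [0.3969, -0.1587, 0.0232]
orientation: [0.998, -0.059, 0.0, 0.0]
force: [0.1, 0.4, 4.9]
grip_width: 0.0001
```

>>> drive_tool --plan '[{"offset": [0, 0, -0.001], "turn": 0, "jaw": 1}, {"offset": [0, 0, -0.002], "turn": 0, "jaw": 1}, {"offset": [0, 0, -0.003], "turn": 0, "jaw": 1}, {"offset": [0, 0, -0.004], "turn": 0, "jaw": 1}, {"offset": [0, 0, -0.005], "turn": 0, "jaw": 1}, {"offset": [0, 0, -0.005], "turn": 0, "jaw": 1}, {"offset": [0, 0, -0.005], "turn": 0, "jaw": 1}, {"offset": [0, 0, -0.005], "turn": 0, "jaw": 1}]'

```text
time: 47.32
position: [0.3971, -0.1588, 0.0216]
orientation: [0.998, -0.058, 0.001, 0.0]
force: [-9.2, 7.2, 38.0]
grip_width: 0.0003
```

>>> drive_tool --plan '[{"offset": [0, 0, 0.01], "turn": 0, "jaw": 1}, {"offset": [0, 0, 0.04], "turn": 0, "jaw": 1}, {"offset": [0, 0, 0.075], "turn": 0, "jaw": 1}, {"offset": [0.005, 0.02, 0.11], "turn": 0, "jaw": 1}, {"offset": [0.01, 0.045, 0.14], "turn": 0, "jaw": 0.8}, {"offset": [0.015, 0.07, 0.17], "turn": 0, "jaw": 0.6}, {"offset": [0.02, 0.095, 0.2], "turn": 0, "jaw": 0.4}, {"offset": [0.025, 0.12, 0.23], "turn": 0, "jaw": 0.4}]'

```text
time: 47.98
position: [0.4203, -0.0378, 0.2488]
orientation: [0.998, -0.059, -0.001, -0.0]
force: [1.2, 0.7, -0.7]
grip_width: 0.0199
```

>>> drive_tool --plan '[{"offset": [0.002, 0.025, 0.025], "turn": 0, "jaw": 0.4}, {"offset": [0.003, 0.05, 0.05], "turn": 0, "jaw": 0.4}, {"offset": [0.003, 0.053, 0.055], "turn": 0, "jaw": 0.4}, {"offset": [0.003, 0.053, 0.055], "turn": 0, "jaw": 0.4}, {"offset": [0.003, 0.053, 0.055], "turn": 0, "jaw": 0.4}, {"offset": [0.003, 0.053, 0.055], "turn": 0, "jaw": 0.4}, {"offset": [0.003, 0.053, 0.055], "turn": 0, "jaw": 0.4}, {"offset": [0.003, 0.053, 0.055], "turn": 0, "jaw": 0.4}]'

```text
time: 48.65
position: [0.4238, 0.0134, 0.3018]
orientation: [0.998, -0.06, -0.001, 0.001]
force: [1.2, -0.0, -0.2]
grip_width: 0.0519
```

```bash
python3 w.py wrist w6|grep -v fence;  python3 - <<'E'
from w import *
S=np.load('w6.npz'); m=eyes.camera_model('wrist'); P=cloud(S['d'],m,S['T'])
r=np.hypot(P[...,0]-.3955,P[...,1]+.1586); print('button z',np.median(P[r<.01][:,2]))
E
```

```text
48.65 [0.42375369 0.01342653 0.30176782] -6.8358933574897955
mould 2840 [154.  52.] z0.0746 bed [ 34.3 164.7] world [584.1 150.9] [51.2 89.1] relyaw -0.1
mould 2258 [296.  50.] z0.0750 bed [34.1 29.7] world [568.2  16.8] [49.6 86.9] relyaw -0.1
mould 2724 [440.  50.] z0.0750 bed [  34.3 -105.5] world [ 552.7 -117.5] [50.9 87.3] relyaw 0.1
bore 30 [308. 111.] z0.0181 bed [-19.5  21.1] world [514.   14.6] [15.   3.9] relyaw 7.8
pin 425 [295. 110.] z0.1160 bed [-22.1  30.4] world [512.5  24.1] [19.  19.3] relyaw -2.2
pin 545 [446. 110.] z0.1159 bed [ -22.6 -104.9] world [ 496.3 -110.2] [19.5 19.3] relyaw -9.0
pin 598 [146. 111.] z0.1155 bed [-22.2 164.2] world [528. 157.] [20.  19.2] relyaw -9.5
button z 0.06342094343701071
```

Still home and locked after the press, and the button is up. Returning pin 1 to the rack.

>>> drive_tool --plan '[{"offset": [0.02, -0.03, -0.02], "turn": 0, "jaw": 0.4}, {"offset": [0.035, -0.06, -0.04], "turn": 0, "jaw": 0.4}, {"offset": [0.055, -0.09, -0.06], "turn": 0, "jaw": 0.4}, {"offset": [0.072, -0.124, -0.08], "turn": 0, "jaw": 0.4}, {"offset": [0.072, -0.124, -0.12], "turn": 0, "jaw": 0.4}, {"offset": [0.072, -0.124, -0.16], "turn": 0, "jaw": 0.4}, {"offset": [0.072, -0.124, -0.18], "turn": 0, "jaw": 0.4}, {"offset": [0.072, -0.124, -0.19], "turn": 0, "jaw": 0.4}]'

```text
time: 49.37
position: [0.4933, -0.1106, 0.1088]
orientation: [0.998, -0.06, -0.004, 0.0]
force: [-0.9, -0.3, 0.3]
grip_width: 0.0521
```

>>> drive_tool --plan '[{"offset": [0, 0, 0], "turn": 0, "jaw": 0.4}, {"offset": [0, 0, 0], "turn": 0, "jaw": 0.4}, {"offset": [0, 0, 0], "turn": 0, "jaw": 0.4}, {"offset": [0, 0, 0], "turn": 0, "jaw": 0.4}, {"offset": [0, 0, -0.02], "turn": 0, "jaw": 0.4}, {"offset": [0, 0, -0.02], "turn": 0, "jaw": 0.4}, {"offset": [0, 0, -0.02], "turn": 0, "jaw": 0.4}, {"offset": [0, 0, -0.02], "turn": 0, "jaw": 0.4}]'

```text
time: 50.03
position: [0.4971, -0.1097, 0.0942]
orientation: [0.998, -0.059, 0.001, 0.0]
force: [0.9, -0.1, -0.2]
grip_width: 0.0522
```

>>> drive_tool --plan '[{"offset": [-0.001, -0.001, -0.025], "turn": 0, "jaw": 0.4}, {"offset": [-0.001, -0.001, -0.045], "turn": 0, "jaw": 0.4}, {"offset": [-0.001, -0.001, -0.052], "turn": 0, "jaw": 0.4}, {"offset": [-0.001, -0.001, -0.052], "turn": 0, "jaw": 0.4}, {"offset": [-0.001, -0.001, -0.052], "turn": 0, "jaw": 1}, {"offset": [-0.001, -0.001, -0.052], "turn": 0, "jaw": 1}, {"offset": [-0.001, -0.001, -0.052], "turn": 0, "jaw": 1}, {"offset": [-0.001, -0.001, -0.052], "turn": 0, "jaw": 1}]'

```text
time: 50.7
position: [0.4962, -0.1107, 0.042]
orientation: [0.998, -0.059, 0.001, -0.0]
force: [0.2, -0.5, -0.3]
grip_width: 0.0333
```

>>> drive_tool --plan '[{"offset": [0, 0, 0], "turn": 0, "jaw": 1}, {"offset": [0, 0, 0], "turn": 0, "jaw": 1}, {"offset": [0, 0, 0], "turn": 0, "jaw": 1}, {"offset": [0, 0, 0], "turn": 0, "jaw": 1}, {"offset": [0, 0, 0], "turn": 0, "jaw": 1}, {"offset": [0, 0, 0], "turn": 0, "jaw": 1}, {"offset": [0, 0, 0], "turn": 0, "jaw": 1}, {"offset": [0, 0, 0], "turn": 0, "jaw": 1}]'

```text
time: 51.37
position: [0.4957, -0.1108, 0.0414]
orientation: [0.998, -0.059, 0.0, 0.0]
force: [-0.4, -0.8, 4.9]
grip_width: 0.019
```

>>> drive_tool --plan '[{"offset": [0, 0, 0.02], "turn": 0, "jaw": 1}, {"offset": [0, 0, 0.055], "turn": 0, "jaw": 1}, {"offset": [0, 0, 0.09], "turn": 0, "jaw": 1}, {"offset": [0, 0.005, 0.125], "turn": 0, "jaw": 1}, {"offset": [-0.006, 0.04, 0.13], "turn": 0, "jaw": 1}, {"offset": [-0.012, 0.078, 0.13], "turn": 0, "jaw": 1}, {"offset": [-0.018, 0.116, 0.13], "turn": 0, "jaw": 1}, {"offset": [-0.024, 0.154, 0.13], "turn": 0, "jaw": 1}]'

```text
time: 52.03
position: [0.4701, 0.0446, 0.1703]
orientation: [0.998, -0.06, -0.001, -0.0]
force: [1.0, 0.9, -2.4]
grip_width: 0.019
```

>>> drive_tool --plan '[{"offset": [-0.006, 0.038, 0], "turn": 0, "jaw": 1}, {"offset": [-0.012, 0.076, 0], "turn": 0, "jaw": 1}, {"offset": [-0.018, 0.114, 0], "turn": 0, "jaw": 1}, {"offset": [-0.024, 0.152, 0], "turn": 0, "jaw": 1}, {"offset": [-0.03, 0.19, 0], "turn": 0, "jaw": 1}, {"offset": [-0.036, 0.228, 0], "turn": 0, "jaw": 1}, {"offset": [-0.041, 0.266, 0], "turn": 0, "jaw": 1}, {"offset": [-0.046, 0.3, 0], "turn": 0, "jaw": 1}]'

```text
time: 52.7
position: [0.424, 0.3452, 0.1698]
orientation: [0.998, -0.059, -0.001, 0.0]
force: [0.3, -0.0, -2.3]
grip_width: 0.0192
```

>>> drive_tool --plan '[{"offset": [0, 0.007, 0], "turn": 0, "jaw": 1}, {"offset": [0, 0.007, -0.01], "turn": 0, "jaw": 1}, {"offset": [0, 0.007, -0.035], "turn": 0, "jaw": 1}, {"offset": [0, 0.007, -0.065], "turn": 0, "jaw": 1}, {"offset": [0, 0.007, -0.09], "turn": 0, "jaw": 1}, {"offset": [0, 0.007, -0.09], "turn": 0, "jaw": 1}, {"offset": [0, 0.007, -0.09], "turn": 0, "jaw": 1}, {"offset": [0, 0.007, -0.09], "turn": 0, "jaw": 1}]'

```text
time: 53.37
position: [0.4262, 0.3501, 0.0819]
orientation: [0.998, -0.059, 0.001, -0.0]
force: [0.5, 0.4, -0.0]
grip_width: 0.0195
```

>>> drive_tool --plan '[{"offset": [0, 0.0005, -0.01], "turn": 0, "jaw": 1}, {"offset": [0, 0.0005, -0.016], "turn": 0, "jaw": 1}, {"offset": [0, 0.0005, -0.019], "turn": 0, "jaw": 1}, {"offset": [0, 0.0005, -0.021], "turn": 0, "jaw": 1}, {"offset": [0, 0.0005, -0.023], "turn": 0, "jaw": 1}, {"offset": [0, 0.0005, -0.025], "turn": 0, "jaw": 1}, {"offset": [0, 0.0005, -0.027], "turn": 0, "jaw": 1}, {"offset": [0, 0.0005, -0.027], "turn": 0, "jaw": 1}]'

```text
time: 54.03
position: [0.4252, 0.3507, 0.0536]
orientation: [0.998, -0.059, -0.0, 0.0]
force: [-0.3, -0.2, -0.9]
grip_width: 0.0194
```

>>> drive_tool --plan '[{"offset": [0.0005, 0, -0.004], "turn": 0, "jaw": 1}, {"offset": [0.0005, 0, -0.008], "turn": 0, "jaw": 1}, {"offset": [0.0005, 0, -0.012], "turn": 0, "jaw": 1}, {"offset": [0.0005, 0, -0.015], "turn": 0, "jaw": 1}, {"offset": [0.0005, 0, -0.017], "turn": 0, "jaw": 1}, {"offset": [0.0005, 0, -0.0175], "turn": 0, "jaw": 1}, {"offset": [0.0005, 0, -0.0175], "turn": 0, "jaw": 1}, {"offset": [0.0005, 0, -0.0175], "turn": 0, "jaw": 1}]'

```text
time: 54.7
position: [0.4259, 0.3509, 0.0365]
orientation: [0.998, -0.059, 0.0, -0.0]
force: [0.6, -0.0, -0.5]
grip_width: 0.0194
```

>>> drive_tool --plan '[{"offset": [0, 0, 0], "turn": 0, "jaw": 0.4}, {"offset": [0, 0, 0], "turn": 0, "jaw": 0.4}, {"offset": [0, 0, 0], "turn": 0, "jaw": 0.4}, {"offset": [0, 0, 0], "turn": 0, "jaw": 0.4}, {"offset": [0, 0, 0.02], "turn": 0, "jaw": 0.4}, {"offset": [0, 0, 0.055], "turn": 0, "jaw": 0.4}, {"offset": [0, 0, 0.09], "turn": 0, "jaw": 0.4}, {"offset": [0.005, -0.015, 0.12], "turn": 0, "jaw": 0.4}]'

```text
time: 55.37
position: [0.4313, 0.3377, 0.1588]
orientation: [0.998, -0.058, 0.001, -0.001]
force: [1.6, 0.8, 0.1]
grip_width: 0.0517
```

>>> drive_tool --plan '[{"offset": [0.01, -0.038, 0], "turn": 0, "jaw": 0.4}, {"offset": [0.02, -0.076, 0], "turn": 0, "jaw": 0.4}, {"offset": [0.03, -0.114, 0], "turn": 0, "jaw": 0.4}, {"offset": [0.04, -0.152, 0], "turn": 0, "jaw": 0.4}, {"offset": [0.05, -0.19, 0], "turn": 0, "jaw": 0.4}, {"offset": [0.06, -0.228, 0], "turn": 0, "jaw": 0.4}, {"offset": [0.07, -0.266, 0], "turn": 0, "jaw": 0.4}, {"offset": [0.0815, -0.303, 0], "turn": 0, "jaw": 0.4}]'

```text
time: 56.03
position: [0.5123, 0.0309, 0.1568]
orientation: [0.998, -0.059, 0.0, -0.0]
force: [0.4, 1.1, -0.2]
grip_width: 0.0524
```

>>> drive_tool --plan '[{"offset": [0, -0.009, 0], "turn": 0, "jaw": 0.4}, {"offset": [0, -0.009, -0.01], "turn": 0, "jaw": 0.4}, {"offset": [0, -0.009, -0.04], "turn": 0, "jaw": 0.4}, {"offset": [0, -0.009, -0.06], "turn": 0, "jaw": 0.4}, {"offset": [0, -0.009, -0.06], "turn": 0, "jaw": 0.4}, {"offset": [0, -0.009, -0.06], "turn": 0, "jaw": 0.4}, {"offset": [0, -0.009, -0.06], "turn": 0, "jaw": 0.4}, {"offset": [0, -0.009, -0.06], "turn": 0, "jaw": 0.4}]'

```text
time: 56.7
position: [0.5135, 0.0247, 0.0979]
orientation: [0.998, -0.058, 0.001, -0.0]
force: [0.2, 0.9, -0.0]
grip_width: 0.0523
```

>>> drive_tool --plan '[{"offset": [-0.0005, -0.0005, -0.025], "turn": 0, "jaw": 0.4}, {"offset": [-0.0005, -0.0005, -0.045], "turn": 0, "jaw": 0.4}, {"offset": [-0.0005, -0.0005, -0.056], "turn": 0, "jaw": 0.4}, {"offset": [-0.0005, -0.0005, -0.056], "turn": 0, "jaw": 0.4}, {"offset": [-0.0005, -0.0005, -0.056], "turn": 0, "jaw": 1}, {"offset": [-0.0005, -0.0005, -0.056], "turn": 0, "jaw": 1}, {"offset": [-0.0005, -0.0005, -0.056], "turn": 0, "jaw": 1}, {"offset": [-0.0005, -0.0005, -0.056], "turn": 0, "jaw": 1}]'

```text
time: 57.37
position: [0.5127, 0.0237, 0.0416]
orientation: [0.998, -0.059, 0.001, -0.0]
force: [-0.1, -0.2, 0.3]
grip_width: 0.0332
```

>>> drive_tool --plan '[{"offset": [0, 0, 0], "turn": 0, "jaw": 1}, {"offset": [0, 0, 0], "turn": 0, "jaw": 1}, {"offset": [0, 0, 0], "turn": 0, "jaw": 1}, {"offset": [0, 0, 0], "turn": 0, "jaw": 1}, {"offset": [0, 0, 0], "turn": 0, "jaw": 1}, {"offset": [0, 0, 0], "turn": 0, "jaw": 1}, {"offset": [0, 0, 0], "turn": 0, "jaw": 1}, {"offset": [0, 0, 0], "turn": 0, "jaw": 1}]'

```text
time: 58.03
position: [0.5122, 0.0234, 0.0409]
orientation: [0.998, -0.059, 0.0, -0.0]
force: [-1.4, 0.4, 5.8]
grip_width: 0.0192
```

>>> drive_tool --plan '[{"offset": [0, 0, 0.02], "turn": 0, "jaw": 1}, {"offset": [0, 0, 0.055], "turn": 0, "jaw": 1}, {"offset": [0, 0, 0.09], "turn": 0, "jaw": 1}, {"offset": [0, 0.005, 0.125], "turn": 0, "jaw": 1}, {"offset": [-0.01, 0.04, 0.13], "turn": 0, "jaw": 1}, {"offset": [-0.0215, 0.078, 0.13], "turn": 0, "jaw": 1}, {"offset": [-0.0215, 0.116, 0.13], "turn": 0, "jaw": 1}, {"offset": [-0.0215, 0.154, 0.13], "turn": 0, "jaw": 1}]'

```text
time: 58.7
position: [0.4889, 0.1783, 0.17]
orientation: [0.998, -0.059, -0.001, -0.0]
force: [2.0, -1.0, -1.3]
grip_width: 0.0191
```

>>> drive_tool --plan '[{"offset": [0, 0.038, 0], "turn": 0, "jaw": 1}, {"offset": [0, 0.076, 0], "turn": 0, "jaw": 1}, {"offset": [0, 0.114, 0], "turn": 0, "jaw": 1}, {"offset": [0, 0.152, 0], "turn": 0, "jaw": 1}, {"offset": [0, 0.1645, 0], "turn": 0, "jaw": 1}, {"offset": [0, 0.1645, -0.02], "turn": 0, "jaw": 1}, {"offset": [0, 0.1645, -0.05], "turn": 0, "jaw": 1}, {"offset": [0, 0.1645, -0.085], "turn": 0, "jaw": 1}]'

```text
time: 59.37
position: [0.4906, 0.3427, 0.0851]
orientation: [0.998, -0.059, 0.001, -0.001]
force: [0.3, -0.2, -0.9]
grip_width: 0.0193
```

>>> drive_tool --plan '[{"offset": [0, 0, 0], "turn": 0, "jaw": 1}, {"offset": [0, 0, 0], "turn": 0, "jaw": 1}, {"offset": [0, 0, -0.005], "turn": 0, "jaw": 1}, {"offset": [0, 0, -0.005], "turn": 0, "jaw": 1}, {"offset": [0, 0, -0.005], "turn": 0, "jaw": 1}, {"offset": [0, 0, -0.005], "turn": 0, "jaw": 1}, {"offset": [0, 0, -0.005], "turn": 0, "jaw": 1}, {"offset": [0, 0, -0.005], "turn": 0, "jaw": 1}]'

```text
time: 60.03
position: [0.4906, 0.3421, 0.0813]
orientation: [0.998, -0.059, 0.0, -0.001]
force: [-0.7, 0.4, -0.5]
grip_width: 0.0193
```

>>> drive_tool --plan '[{"offset": [0.0003, 0, -0.01], "turn": 0, "jaw": 1}, {"offset": [0.0003, 0, -0.016], "turn": 0, "jaw": 1}, {"offset": [0.0003, 0, -0.019], "turn": 0, "jaw": 1}, {"offset": [0.0003, 0, -0.021], "turn": 0, "jaw": 1}, {"offset": [0.0003, 0, -0.023], "turn": 0, "jaw": 1}, {"offset": [0.0003, 0, -0.025], "turn": 0, "jaw": 1}, {"offset": [0.0003, 0, -0.027], "turn": 0, "jaw": 1}, {"offset": [0.0003, 0, -0.027], "turn": 0, "jaw": 1}]'

```text
time: 60.7
position: [0.4905, 0.3417, 0.053]
orientation: [0.998, -0.059, -0.0, 0.0]
force: [0.2, 0.4, -1.2]
grip_width: 0.0192
```

>>> drive_tool --plan '[{"offset": [0, 0, -0.004], "turn": 0, "jaw": 1}, {"offset": [0, 0, -0.008], "turn": 0, "jaw": 1}, {"offset": [0, 0, -0.012], "turn": 0, "jaw": 1}, {"offset": [0, 0, -0.015], "turn": 0, "jaw": 1}, {"offset": [0, 0, -0.0165], "turn": 0, "jaw": 1}, {"offset": [0, 0, -0.0172], "turn": 0, "jaw": 1}, {"offset": [0, 0, -0.0172], "turn": 0, "jaw": 1}, {"offset": [0, 0, -0.0172], "turn": 0, "jaw": 1}]'

```text
time: 61.37
position: [0.4908, 0.342, 0.0363]
orientation: [0.998, -0.059, 0.0, -0.0]
force: [0.3, -0.2, -1.7]
grip_width: 0.0192
```

>>> drive_tool --plan '[{"offset": [0, 0, 0], "turn": 0, "jaw": 0.4}, {"offset": [0, 0, 0], "turn": 0, "jaw": 0.4}, {"offset": [0, 0, 0], "turn": 0, "jaw": 0.4}, {"offset": [0, 0, 0], "turn": 0, "jaw": 0.4}, {"offset": [0, 0, 0.02], "turn": 0, "jaw": 0.4}, {"offset": [0, 0, 0.055], "turn": 0, "jaw": 0.4}, {"offset": [0, 0, 0.09], "turn": 0, "jaw": 0.4}, {"offset": [0.005, -0.01, 0.11], "turn": 0, "jaw": 0.4}]'

```text
time: 62.03
position: [0.497, 0.334, 0.1506]
orientation: [0.998, -0.058, 0.003, -0.002]
force: [1.2, 0.1, 0.5]
grip_width: 0.0517
```

>>> drive_tool --plan '[{"offset": [0.007, -0.035, 0], "turn": 0, "jaw": 0.4}, {"offset": [0.014, -0.07, 0], "turn": 0, "jaw": 0.4}, {"offset": [0.021, -0.105, 0], "turn": 0, "jaw": 0.4}, {"offset": [0.028, -0.14, 0], "turn": 0, "jaw": 0.4}, {"offset": [0.0325, -0.1745, 0], "turn": 0, "jaw": 0.4}, {"offset": [0.0325, -0.1745, 0], "turn": 0, "jaw": 0.4}, {"offset": [0.0325, -0.1745, -0.02], "turn": 0, "jaw": 0.4}, {"offset": [0.0325, -0.1745, -0.04], "turn": 0, "jaw": 0.4}]'

```text
time: 62.7
position: [0.5294, 0.1572, 0.1074]
orientation: [0.998, -0.06, 0.002, -0.001]
force: [-0.4, -0.1, -0.5]
grip_width: 0.0527
```

>>> drive_tool --plan '[{"offset": [-0.001, 0, -0.025], "turn": 0, "jaw": 0.4}, {"offset": [-0.001, 0, -0.05], "turn": 0, "jaw": 0.4}, {"offset": [-0.001, 0, -0.065], "turn": 0, "jaw": 0.4}, {"offset": [-0.001, 0, -0.065], "turn": 0, "jaw": 0.4}, {"offset": [-0.001, 0, -0.065], "turn": 0, "jaw": 1}, {"offset": [-0.001, 0, -0.065], "turn": 0, "jaw": 1}, {"offset": [-0.001, 0, -0.065], "turn": 0, "jaw": 1}, {"offset": [-0.001, 0, -0.065], "turn": 0, "jaw": 1}]'

```text
time: 63.37
position: [0.5281, 0.1579, 0.0427]
orientation: [0.998, -0.059, 0.001, -0.001]
force: [0.7, 1.4, 1.0]
grip_width: 0.0328
```

>>> drive_tool --plan '[{"offset": [0, 0, 0], "turn": 0, "jaw": 1}, {"offset": [0, 0, 0], "turn": 0, "jaw": 1}, {"offset": [0, 0, 0], "turn": 0, "jaw": 1}, {"offset": [0, 0, 0], "turn": 0, "jaw": 1}, {"offset": [0, 0, 0], "turn": 0, "jaw": 1}, {"offset": [0, 0, 0], "turn": 0, "jaw": 1}, {"offset": [0, 0, 0], "turn": 0, "jaw": 1}, {"offset": [0, 0, 0], "turn": 0, "jaw": 1}]'

```text
time: 64.03
position: [0.5276, 0.1574, 0.0419]
orientation: [0.998, -0.059, 0.0, -0.0]
force: [-1.0, -1.0, 5.1]
grip_width: 0.0194
```

>>> drive_tool --plan '[{"offset": [0, 0, 0.02], "turn": 0, "jaw": 1}, {"offset": [0, 0, 0.055], "turn": 0, "jaw": 1}, {"offset": [0, 0, 0.09], "turn": 0, "jaw": 1}, {"offset": [0, 0.005, 0.125], "turn": 0, "jaw": 1}, {"offset": [0.007, 0.04, 0.13], "turn": 0, "jaw": 1}, {"offset": [0.014, 0.078, 0.13], "turn": 0, "jaw": 1}, {"offset": [0.02, 0.116, 0.13], "turn": 0, "jaw": 1}, {"offset": [0.027, 0.154, 0.13], "turn": 0, "jaw": 1}]'

```text
time: 64.7
position: [0.5536, 0.3126, 0.1707]
orientation: [0.998, -0.059, -0.001, -0.0]
force: [1.3, -0.1, -1.6]
grip_width: 0.019
```

>>> drive_tool --plan '[{"offset": [0, 0.0215, 0], "turn": 0, "jaw": 1}, {"offset": [0, 0.0215, 0], "turn": 0, "jaw": 1}, {"offset": [0, 0.0215, -0.02], "turn": 0, "jaw": 1}, {"offset": [0, 0.0215, -0.05], "turn": 0, "jaw": 1}, {"offset": [0, 0.0215, -0.08], "turn": 0, "jaw": 1}, {"offset": [0, 0.0215, -0.09], "turn": 0, "jaw": 1}, {"offset": [0, 0.0215, -0.09], "turn": 0, "jaw": 1}, {"offset": [0, 0.0215, -0.09], "turn": 0, "jaw": 1}]'

```text
time: 65.37
position: [0.5545, 0.3325, 0.0813]
orientation: [0.998, -0.059, 0.0, 0.0]
force: [-0.2, -0.4, -0.2]
grip_width: 0.019
```

>>> drive_tool --plan '[{"offset": [0.0003, 0.0005, -0.01], "turn": 0, "jaw": 1}, {"offset": [0.0003, 0.0005, -0.016], "turn": 0, "jaw": 1}, {"offset": [0.0003, 0.0005, -0.019], "turn": 0, "jaw": 1}, {"offset": [0.0003, 0.0005, -0.021], "turn": 0, "jaw": 1}, {"offset": [0.0003, 0.0005, -0.023], "turn": 0, "jaw": 1}, {"offset": [0.0003, 0.0005, -0.025], "turn": 0, "jaw": 1}, {"offset": [0.0003, 0.0005, -0.027], "turn": 0, "jaw": 1}, {"offset": [0.0003, 0.0005, -0.027], "turn": 0, "jaw": 1}]'

```text
time: 66.03
position: [0.5543, 0.3332, 0.0539]
orientation: [0.998, -0.059, -0.0, 0.0]
force: [-0.2, -0.6, -0.5]
grip_width: 0.0192
```

>>> drive_tool --plan '[{"offset": [0, 0, -0.004], "turn": 0, "jaw": 1}, {"offset": [0, 0, -0.008], "turn": 0, "jaw": 1}, {"offset": [0, 0, -0.012], "turn": 0, "jaw": 1}, {"offset": [0, 0, -0.015], "turn": 0, "jaw": 1}, {"offset": [0, 0, -0.0165], "turn": 0, "jaw": 1}, {"offset": [0, 0, -0.017], "turn": 0, "jaw": 1}, {"offset": [0, 0, -0.017], "turn": 0, "jaw": 1}, {"offset": [0, 0, -0.017], "turn": 0, "jaw": 1}]'

```text
time: 66.7
position: [0.5545, 0.3334, 0.0373]
orientation: [0.998, -0.059, 0.0, -0.0]
force: [-0.0, -0.2, -1.5]
grip_width: 0.019
```

>>> drive_tool --plan '[{"offset": [0, 0, 0], "turn": 0, "jaw": 0.4}, {"offset": [0, 0, 0], "turn": 0, "jaw": 0.4}, {"offset": [0, 0, 0], "turn": 0, "jaw": 0.4}, {"offset": [0, 0, 0], "turn": 0, "jaw": 0.4}, {"offset": [0, 0, 0.02], "turn": 0, "jaw": 0.4}, {"offset": [0, 0, 0.055], "turn": 0, "jaw": 0.4}, {"offset": [0, 0, 0.09], "turn": 0, "jaw": 0.4}, {"offset": [-0.015, -0.015, 0.12], "turn": 0, "jaw": 0.4}]'

```text
time: 67.37
position: [0.5418, 0.3202, 0.1592]
orientation: [0.998, -0.058, 0.002, -0.001]
force: [1.1, 0.9, 0.8]
grip_width: 0.0513
```

>>> drive_tool --plan '[{"offset": [-0.02, -0.02, 0.02], "turn": 0, "jaw": 0.4}, {"offset": [-0.04, -0.04, 0.04], "turn": 0, "jaw": 0.4}, {"offset": [-0.06, -0.055, 0.06], "turn": 0, "jaw": 0.4}, {"offset": [-0.08, -0.07, 0.08], "turn": 0, "jaw": 0.4}, {"offset": [-0.1, -0.085, 0.1], "turn": 0, "jaw": 0.4}, {"offset": [-0.12, -0.1, 0.12], "turn": 0, "jaw": 0.4}, {"offset": [-0.13, -0.11, 0.14], "turn": 0, "jaw": 0.4}, {"offset": [-0.13, -0.11, 0.15], "turn": 0, "jaw": 0.4}]'

```text
time: 68.03
position: [0.4085, 0.2071, 0.3112]
orientation: [0.998, -0.059, 0.002, -0.002]
force: [0.0, 0.2, 0.8]
grip_width: 0.052
```

>>> drive_tool --plan '[{"offset": [0, -0.02, 0.01], "turn": 0, "jaw": 0.4}, {"offset": [0, -0.04, 0.02], "turn": 0, "jaw": 0.4}, {"offset": [0, -0.06, 0.03], "turn": 0, "jaw": 0.4}, {"offset": [0, -0.06, 0.03], "turn": 0, "jaw": 0.4}, {"offset": [0, -0.06, 0.03], "turn": 0, "jaw": 0.4}, {"offset": [0, -0.06, 0.03], "turn": 0, "jaw": 0.4}, {"offset": [0, -0.06, 0.03], "turn": 0, "jaw": 0.4}, {"offset": [0, -0.06, 0.03], "turn": 0, "jaw": 0.4}]'

```text
time: 68.7
position: [0.4094, 0.1489, 0.3364]
orientation: [0.998, -0.058, -0.001, 0.001]
force: [-0.5, 0.3, 0.5]
grip_width: 0.0524
```

```bash
python3 w.py wrist w7|grep -v -e fence -e bore; python3 pin.py wrist w8; echo SCENE; python3 w.py scene s7|grep -e mould -e pin; python3 w.py top t7|grep -e mould
```

```text
68.7 [0.40938585 0.14886998 0.33639884] -6.706870032323614
mould 1462 [295.  42.] z0.0749 bed [ 23.8 165.3] world [573.8 152.7] [49.3 68.9] relyaw -0.0
mould 1704 [430.  41.] z0.0749 bed [24.2 29.2] world [558.4  17.5] [51.  67.8] relyaw 0.0
mould 2047 [561.  39.] z0.0748 bed [  23.9 -105.3] world [ 542.4 -116.1] [52.3 67.6] relyaw -0.8
pin 509 [111.  73.] z0.1104 bed [-15.9 342.2] world [554.9 333. ] [19.6 19.4] relyaw -7.9
pin 451 [118. 141.] z0.1104 bed [-80.1 343.5] world [491.3 341.8] [20.1 18.8] relyaw -0.0
pin 411 [124. 205.] z0.1104 bed [-144.7  344.7] world [427.3 350.5] [19.6 19.5] relyaw -31.3
[0.40941201 0.14881344 0.3366524 ] 0.0517786059454954
pin [111.  73.] 385 top z0.1117 world 554.7 333.3 r 10.2 bed [-16.17332526 342.42473066]
pin [118. 141.] 340 top z0.1117 world 491.5 342.1 r 10.5 bed [-79.92482166 343.83208174]
pin [124. 205.] 310 top z0.1118 world 427.1 350.8 r 10.2 bed [-144.90340584  344.97321214]
rack 7744 z 0.035785154946355674 ((491.4033203125, 342.0874328613281), (61.79670333862305, 200.42750549316406), 82.17449188232422)
SCENE
mould 673 [404. 203.] z0.074
[... 290 characters left out ...]
44.8  344.8] world [427.2 350.6] [18.8 21.2] relyaw 14.7
pin 88 [398. 116.] z0.1089 bed [-79.4 343. ] world [491.9 341.2] [19.1 18.9] relyaw 31.4
pin 358 [147. 146.] z0.1174 bed [-471.7  -62.7] world [ 55.1 -16.1] [144.4  63.1] relyaw 4.4
pin 91 [423. 128.] z0.1091 bed [-16.3 343.2] world [554.6 334. ] [20.7 19.7] relyaw -12.4
pin 506 [471. 151.] z0.1010 bed [102.3 351.7] world [673.4 328.7] [61.6 59.4] relyaw -25.8
mould 383 [264. 194.] z0.0732 bed [ 40.2 166.4] world [590.2 151.9] [ 50.6 111.3] relyaw -0.0
mould 383 [315. 202.] z0.0732 bed [41.4 31.1] world [575.6  17.4] [ 50. 112.] relyaw -0.0
mould 387 [367. 209.] z0.0734 bed [  41.4 -103.9] world [ 560.  -116.7] [ 50.  111.2] relyaw 0.1
```

View pics/t7.png

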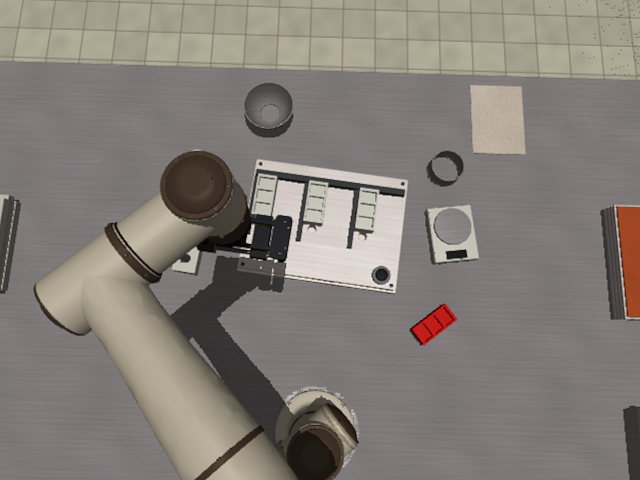

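The top view shows all three moulds home, the pins in the rack and the button clear. The scene camera puts the moulds at (44.3, 165.5), (45.2, 29.9) and (45.2, −104.9) mm in the bed frame. Handing in.

```bash
python3 -c "
from h import *
print(ctrl.finish_job())"
```

```text
the job is handed in; nothing more can be done
None
```

The cycle is finished and handed in at about 69 s of the 210 s allowed; the hand-in gives no verdict.

**What I did:** I pushed all three moulds against the fence and ribs with shut fingers, and contact forces of 6–17 N marked each stop. Each was locked with a rack pin. I then pressed the start button to its stop (peak 38 N at the fingers), let go, and put all three pins back in the rack.

**Last checks**
- **Moulds:** home within 1 mm by the scene camera, at (44.3, 165.5), (45.2, 29.9) and (45.2, −104.9) mm in the bed frame. Yaw was within 1° (limit about 2.9°).
- **Pins:** in the three rack bores within 1 mm, with tops at 110–112 mm, the same as at the start.
- **Button:** up again at 63.4 mm, measured after I let go. The moulds were still locked just before and just after the press.
- **Jar and cake ring:** the jar was measured within about 1–2 mm of where it started. The cake ring I only saw in the last top picture, where it looks unmoved.

**What disagreed**
- **Finger tips:** they sit about 36 mm above the reported TCP, so my first grasp, on mould 3, closed in the air above it. It moved nothing, and I allowed for the offset from then on.
- **Top camera:** it reads about 4 mm short in x against the other two, the same as at the start. I relied on the scene and wrist cameras, which agree with each other and with the contacts.
- **Knocked mould:** I saw no mould knocked aside in any check.

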